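# Pack sample tiles from a spring-ejector magazine into a lidded casserole

## Task

First lift the lid off the stoneware casserole by its knob and set it down flat on the round cork mat. Then get every tile out of the steel magazine by pushing its spring slide fully in by the upright tab and letting it spring back, one tile a stroke (do not touch a tile with the fingers while it is still inside the magazine), and put all the tiles, with any that already lies loose on the bench, into the casserole. Finally put the lid back on so that it is fully seated, and leave the mug, bowl and vase alone.

Things in the scene. Friction and masses are not known exactly. Their poses are not given: they have to be found in the camera images.
- magazine: Fixed wooden bed 270 x 100 x 12 mm (local x -150 to +120 mm) with an open-topped steel shaft 64 mm square, 70 mm high, holding the tile stack. Origin on the table under the shaft's axis. Tiles leave along +x by a 17 mm high gate (outer face x = 32 mm) onto the bed, top z = 12 mm; the slide is at -x. The lowest tile in the shaft lies at (0, 0, 12 mm).
- ejector (a joint): Spring slide of the magazine: 0 m at rest (out), 0.068 m pushed fully in along the magazine's +x; the pushed tile then lies free on the bed, its centre about 60 mm from the shaft's axis. The spring pushes back with 3 N (rest) to 9 N (full stroke). The next tile drops when the slide is back at rest.
- tab (a point): Middle of the rear (-x) face of the slide's upright aluminium tab, where it is pushed. The tab is 8 mm thick along x, 44 mm wide along y, and its top is 10 mm above this point (55 mm above the table). Axes as the magazine's; it moves with the slide; the space behind it is free.
- exit (a point): Point on the bed's surface in front of the gate where the centre of an ejected tile comes to lie. Axes as the magazine's.
- tile1: Square glazed stoneware sample tile 48 x 48 x 12 mm, 60 g; origin at the centre of its underside, z up through its thickness. All tiles are alike. Lowest in the magazine.
- tile2: Square glazed stoneware sample tile 48 x 48 x 12 mm, 60 g; origin at the centre of its underside, z up through its thickness. All tiles are alike. Second in the magazine, on tile1.
- tile3: Square glazed stoneware sample tile 48 x 48 x 12 mm, 60 g; origin at the centre of its underside, z up through its thickness. All tiles are alike. On top of tile2 in the magazine; not always there.
- tile4: Square glazed stoneware sample tile 48 x 48 x 12 mm, 60 g; origin at the centre of its underside, z up through its thickness. All tiles are alike. Lies flat and loose on the bench; not always there.
- pot: Round stoneware casserole, loose, 1.4 kg, outside diameter 160 mm, rim at z = 65 mm, wall 6 mm, inner diameter about 145 mm (120 mm at the floor), inner floor at z = 8 mm, two small lug handles at +y and -y reaching 98 mm from the axis at 48 mm height. Origin at the centre of its underside.
- lid: Loose stoneware lid, 0.35 kg, 158 mm across. Origin at the centre of its underside, a locating disc 128 mm across, 5 mm deep that drops into the pot; the brim rests on the rim, so the seated lid's origin is 60 mm above the pot's. Upper face up to z = 14 mm; on it a round knob 22 to 28 mm across, z = 14 to 48 mm (grip at z = 36 mm).
- mat: Fixed round cork mat, diameter 170 mm, 4 mm thick; origin at the centre of its underside.
- mug: Bystander: mug 85 mm high, origin at the centre of its underside; leave alone.
- bowl: Bystander: bowl 55 mm high, 120 mm across, origin at the centre of its underside; leave alone.
- vase: Bystander: terracotta vase 120 mm high, origin at the centre of its underside; leave alone.
There are look-alikes about, which are no part of the job. What is shaped like the lid but pink or purple is not meant.

How it is judged:
By the outcome, as a careful person would: the job done as asked, in the order asked, and still so for the second after the job is handed in, with the robot touching nothing.
Of tile3, tile4 only 1 to 2 are there at a start; the rules pass over those that are not, and their reading is None.
At some moment in a run one of lid may be knocked a few centimetres aside while the robot is not near it.
Once in a run the grip may slacken for a moment while it holds something.
It also fails if it takes over 210 s, if anything falls off the work surface, if the arm or the gripper's body presses on something with over 40 N, if the wrist force passes 120 N, or if a joint passes its speed limit or range.

## Robot

A 7-joint arm with a two-finger parallel gripper is mounted at the origin on the work surface. World frame = base frame: x ahead of the robot, y to its left, z up, the work surface at z = 0. Lengths are in m, angles in rad, forces in N, time in s.
With the tool pointing down it reaches from about 0.4 to 0.85 m from the base axis. Payload 10.4 kg.
Tool frame: the origin (TCP) lies at the very end of the fingers, on their centre line; the grasp point (between the pads) lies 19 mm behind it; z points along the fingers, y is the line along which they close (so a half turn about z gives the same grasp; the last joint's range is limited). The gripper opens to 85 mm and grips with 20 to 120 N. Pads are 22 mm wide; open, the fingers measure 114 mm over their backs; the gripper's body (76 mm by 85 mm) begins 54 mm behind the grasp point. The pads swing forward as they close: fully open they stand 13 mm farther back than shut.
Start: joints at [1.227, 0.332, -0.065, 1.46, 0.022, 1.35, -0.088], TCP at [0.197, -0.593, 0.231] pointing down, gripper open.
Joint ranges: [-2.6, 2.6], [-0.5, 2.12], [-1.47, 1.34], [0.16, 2.42], [-1.27, 4.41], [0.06, 2.06], [-2.6, 2.6]. Speed limits (rad/s): [2.22, 2.22, 2.79, 2.79, 3.14, 3.14, 3.14].

## Interface

Orientations are given as a unit quaternion [x, y, z, w].
In Python, from workcell import * gives the robot as it stands. The module is installed in compiled form; this text tells all that it offers.
- The arm moves only by the tool carry_out, never from a script. Its argument "motion" is a list of rows, each an object with "xyz": the shift along the tool's x, y, z in m, a list of three; "angular": the turn, a rotation vector about the tool's x, y, z in degrees, a list of three. A call has 1 to 12 rows; each row is the pose to reach, as a shift and turn from the pose commanded when the call began, along the tool's axes at that moment; what a row does not reach only later rows make up. A row lasts 1/10 s, in which the tool goes at most 50 mm and 8.59 degrees, less where a joint would pass 70% of its speed; a pose out of reach is approached as far as the arm can. A call with a gripper value outside its range is refused whole. "hand" is the opening, from 0 (shut) to 1 (fully open), set as the call begins (left out, the last holds). The fingers move at their own pace and stop on an object; "grip_force" is the grip in N (left out, the last holds). Time passes only in rows, so rows that repeat a pose let the fingers close. It gives the time, the measured TCP pose, the force, the opening and the grip force at its end, in the units of the state.
- get_obs(): the state, without advancing time (a new reading comes with each control period).
- camera(name): name is "scene" or "side" or "wrist"; returns a dict with "img" (480x640x3 uint8, red, green, blue), "fx", "fy", "cx", "cy" (pixels), "extrinsics" (4x4, takes a point from camera to world coordinates). Camera axes: x right, y up, looking along -z (the intrinsics and any distortion apply to the point x, -y, -z); pixel columns grow to the right and rows downward; lengths in m; the calibration is good to about 2 mm. A picture is of the moment at which its call begins. There is no depth.
- hand_in(): hands the job in; it is judged then, once.
The state is a dict: "clock": time; "joint_pos": joint angles; "joint_velocities": joint speeds; "tau": joint torques, N m; "position": TCP position; "ee_rot": TCP orientation; "ft_force": force on the tool from outside, world axes, zero at the start; "torque": the same for the moment, N m; "grip_width": opening from 0.0 (shut) to 1.0 (fully open); "grasp_force": force on a finger pad.
Only numpy, scipy, OpenCV 4.12 (cv2) and the standard library are available. Lean on these libraries where they do the work, as an engineer would, in place of code of your own. Each camera call takes 0.05 s, during which the arm holds its last target. There are 200 camera calls.

## Working session

There is one attempt and no reset: what is moved stays moved. The work goes in short steps, Python scripts to look and compute and a tool call to move; the robot and the scene stay as the last step left them, time stands still between calls to the robot, and variables do not carry over. Pictures are saved under pics/ and viewed, at most 14 in all, crops included, and the job is handed in when it is done.

Besides the shell and the picture viewer there is one more tool, called after "Call:" in YAML: its name, and indented under it one key for each argument. carry_out: Moves the arm, as the interface text tells. Its arguments: {"type":"object","properties":{"motion":{"type":"array"},"hand":{"type":"number"},"grip_force":{"type":"number"}},"required":["motion"]}

```bash
mkdir -p pics
cat > h.py <<'E'
from workcell import *
import numpy as np, cv2
from scipy.spatial.transform import Rotation as R
def snap(n,f,crop=None,s=1):
    c=camera(n); im=c["img"][:,:,::-1].copy()
    np.savez("pics/"+f+".npz",K=[c["fx"],c["fy"],c["cx"],c["cy"]],T=c["extrinsics"],im=im)
    if crop: 
        x0,y0,x1,y1=crop; im=cv2.resize(im[y0:y1,x0:x1],None,fx=s,fy=s,interpolation=cv2.INTER_CUBIC)
    cv2.imwrite("pics/"+f+".png",im); return c
def ray(f,u,v):
    d=np.load("pics/"+f+".npz"); fx,fy,cx,cy=d["K"]; T=d["T"]
    r=T[:3,:3]@np.array([(u-cx)/fx,-(v-cy)/fy,-1]); return T[:3,3],r/np.linalg.norm(r)
def onz(f,u,v,z):
    o,r=ray(f,u,v); return o+r*(z-o[2])/r[2]
def proj(f,p):
    d=np.load("pics/"+f+".npz"); fx,fy,cx,cy=d["K"]; T=d["T"]
    q=T[:3,:3].T@(np.array(p)-T[:3,3]); return np.array([cx+fx*q[0]/-q[2],cy-fy*q[1]/-q[2]])
def tri(*obs):
    A=np.zeros((3,3));b=np.zeros(3)
    for f,u,v in obs:
        o,r=ray(f,u,v); P=np.eye(3)-np.outer(r,r); A+=P;b+=P@o
    p=np.linalg.solve(A,b); return p
def totool(p):
    "shift in tool axes from current pose to world TCP p"
    s=get_obs(); r=R.from_quat(s["ee_rot"]); return r.inv().apply(np.array(p)-s["position"])
E
python3 - <<'E'
from h import *
for n in("scene","side","wrist"):
    c=snap(n,n+"0"); print(n,c["fx"],c["fy"],c["cx"],c["cy"],[k for k in c],np.round(c["extrinsics"],3).tolist())
s=get_obs(); print(s); print(R.from_quat(s["ee_rot"]).as_matrix().round(3))
E
```

```text
scene 527.1619421948077 527.1619421948077 317.42099036365533 231.94986784722806 ['img', 'fx', 'fy', 'cx', 'cy', 'extrinsics'] [[-0.871, -0.396, 0.29, 0.837], [0.49, -0.711, 0.503, 0.482], [0.007, 0.581, 0.814, 1.032], [0.0, 0.0, 0.0, 1.0]]
side 566.5480368754218 566.5480368754218 323.3471004872039 235.51686314313 ['img', 'fx', 'fy', 'cx', 'cy', 'extrinsics'] [[0.919, 0.27, -0.289, 0.093], [-0.395, 0.658, -0.641, -0.987], [0.017, 0.703, 0.711, 1.027], [0.0, 0.0, 0.0, 1.0]]
wrist 348.43012289549694 348.43012289549694 324.45926231097707 236.79541006486568 ['img', 'fx', 'fy', 'cx', 'cy', 'extrinsics'] [[0.314, 0.915, 0.254, 0.261], [-0.949, 0.303, 0.083, -0.572], [-0.001, -0.267, 0.964, 0.374], [0.0, 0.0, 0.0, 1.0]]
{'clock': 0.15, 'joint_pos': array([ 1.22738287,  0.33271541, -0.06471803,  1.46071668,  0.02159767,
        1.34989799, -0.08850746]), 'joint_velocities': array([-1.00471595e-03, -6.04482468e-04, -1.86058326e-05, -5.30107717e-03,
        4.71835173e-04,  3.54077220e-04, -1.26971149e-03]), 'tau': array([ 1.99295969e-04, -6.25825739e+01,  4.92406497e-02, -3.91853678e+01,
        1.63257122e-02,  7.54738867e-03, -1.60511433e-06]), 'position': array([ 0.19701323, -0.59285159,  0.23072094]), 'ee_rot': array([ 9.87160247e-01,  1.59732201e-01, -1.00779931e-04, -5.11262281e-04]), 'ft_force': array([-0.48911684, -0.55822721, -0.27362438]), 'torque': array([ 0.04133956, -0.02804988, -0.00765051]), 'grasp_force': 0.0, 'grip_width': 0.999711343993731}
[[ 0.949  0.315 -0.   ]
 [ 0.315 -0.949  0.001]
 [-0.    -0.001 -1.   ]]
```

View pics/scene0.png

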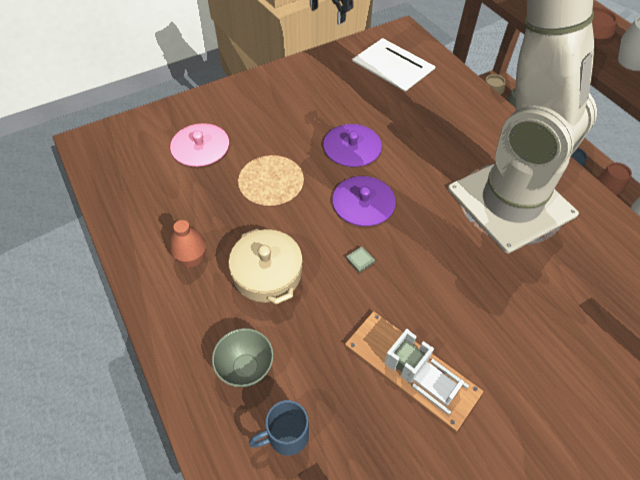

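View pics/side0.png

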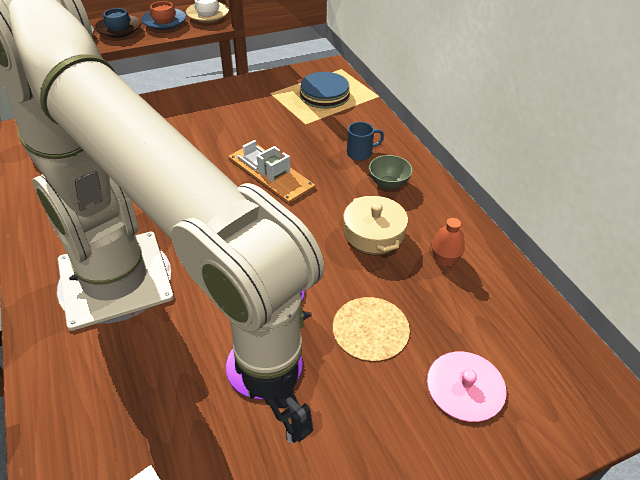

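The scene view shows: lidded pot about (265,265) with its knob at (265,252), cork mat (271,180), loose tile (361,258), and magazine shaft (410,352) with the slide toward the lower right. The side view shows: pot (376,225), mat (371,328), magazine (271,168). Tile4 is hidden there. Next I'll enlarge these.

Run:
```python
from h import *
a=np.load("pics/scene0.npz")["im"];b=np.load("pics/side0.npz")["im"]
cr=lambda i,x,y,w,h,s:cv2.resize(i[y:y+h,x:x+w],None,fx=s,fy=s,interpolation=cv2.INTER_CUBIC)
top=np.hstack([cr(a,340,300,160,140,2.5),cr(b,220,130,100,75,4)[:300]]) if 0 else None
A=cr(a,340,300,150,140,2.5)   #375x350
B=cr(b,225,135,100,70,4)      #400x280
C=cr(a,220,220,150,100,2.5)     #375x250
D=cr(b,330,180,100,80,4)       #400x320
can=np.zeros((600,800,3),np.uint8)
can[:350,:375]=A;can[350:600,:375]=C;can[:280,400:800]=B;can[280:600,400:800]=D
cv2.imwrite("pics/c1.png",can)
```

```text
(no output)
```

View pics/c1.png

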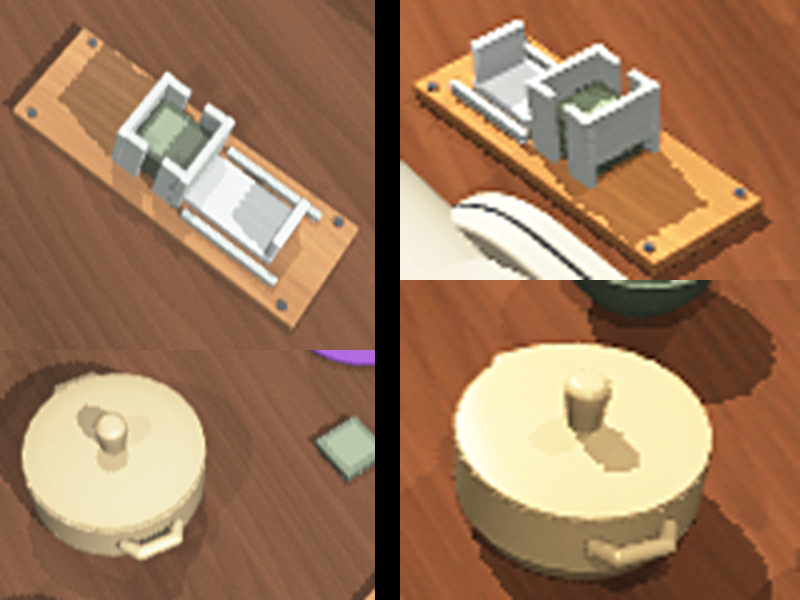

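The crops show the magazine: bolt heads A(92,43),(32,113),(338,222),(281,305) and B(649,247),(739,193),(432,87). The lid sits on the pot, knob tops at C(111,421) and D(587,382), and the loose tile is at C(349,447).

Run:
```python
from h import *
A=lambda x,y:("scene0",340+x/2.5,300+y/2.5)
B=lambda x,y:("side0",225+(x-400)/4,135+y/4)
C=lambda x,y:("scene0",220+x/2.5,220+(y-350)/2.5)
D=lambda x,y:("side0",330+(x-400)/4,180+(y-280)/4)
np.set_printoptions(precision=4,suppress=True)
b1=tri(A(92,43),B(649,247));b2=tri(A(32,113),B(739,193));b3=tri(A(338,222),B(432,87));print("bolts",b1,b2,b3,onz(*A(281,305),.012))
for p in[(92,43),(32,113),(338,222),(281,305)]: print(onz(*A(*p),.012))
print("bed",[onz(*A(*p),.012) for p in[(80,28),(12,108),(357,228),(293,325)]])
print("bedB",[onz(*B(*p),.012) for p in[(416,85),(762,199),(654,264)]])
print("tab top corners: ",[onz(*A(*p),.055) for p in [(312,203),(272,258)]])
print("tabB",[onz(*B(*p),.055) for p in [(473,42),(521,21)]])
print("knob",tri(C(111,421),D(587,382)), onz(*C(111,421),.108),onz(*D(587,382),.108))
# lid outer rim ellipse extremes via scene
print("lidL/R",onz(*C(23,452),.066),onz(*C(205,455),.066), onz(*D(455,420),.066),onz(*D(712,440),.066))
print("lug scene",onz(*C(150,548),.048), "side", onz(*D(632,555),.048), tri(C(150,546),D(632,553)))
print("tile4",[onz(*C(*p),.012) for p in[(349,445)]])
print("mat scene",[onz("scene0",*p,.004) for p in[(271,180),(239,180),(303,180)]],"side",[onz("side0",*p,.004) for p in[(371,328),(333,328),(409,328)]])
for n,p in dict(mug=(287,440),bowl=(243,370),vase=(187,255)).items(): print(n,onz("scene0",*p,0.02))
```

```text
bolts [0.4733 0.1055 0.0093] [0.5514 0.1348 0.0092] [0.3892 0.3305 0.0092] [0.4674 0.3606 0.012 ]
[0.4728 0.1071 0.012 ]
[0.5509 0.1364 0.012 ]
[0.3887 0.3316 0.012 ]
[0.4674 0.3606 0.012 ]
bed [array([0.4741, 0.0901, 0.012 ]), array([0.5631, 0.1245, 0.012 ]), array([0.3787, 0.3427, 0.012 ]), array([0.4687, 0.3767, 0.012 ])]
bedB [array([0.3796, 0.3321, 0.012 ]), array([0.5635, 0.119 , 0.012 ]), array([0.4706, 0.0843, 0.012 ])]
tab top corners:  [array([0.4155, 0.3168, 0.055 ]), array([0.4677, 0.3353, 0.055 ])]
tabB [array([0.4194, 0.3093, 0.055 ]), array([0.459 , 0.3205, 0.055 ])]
knob [ 0.6269 -0.1094  0.1051] [ 0.6266 -0.1071  0.108 ] [ 0.6262 -0.1126  0.108 ]
lidL/R [ 0.6977 -0.1418  0.066 ] [ 0.5615 -0.0625  0.066 ] [ 0.5587 -0.0729  0.066 ] [ 0.6978 -0.1492  0.066 ]
lug scene [ 0.6407 -0.0139  0.048 ] side [ 0.6161 -0.2024  0.048 ] [ 0.6467 -0.0927 -0.0679]
tile4 [array([ 0.4253, -0.038 ,  0.012 ])]
mat scene [array([ 0.495 , -0.3556,  0.004 ]), array([ 0.5669, -0.3955,  0.004 ]), array([ 0.4229, -0.3156,  0.004 ])] side [array([ 0.4929, -0.365 ,  0.004 ]), array([ 0.416, -0.333,  0.004]), array([ 0.5701, -0.3971,  0.004 ])]
mug [0.7564 0.2384 0.02  ]
bowl [0.7711 0.0774 0.02  ]
vase [ 0.7688 -0.2327  0.02  ]
```

Call:
carry_out:
  motion:
    - {"xyz": [0.559, -0.323, -0.02], "angular": [0, 0, -92]}
    - {"xyz": [0.559, -0.323, -0.02], "angular": [0, 0, -92]}
    - {"xyz": [0.559, -0.323, -0.02], "angular": [0, 0, -92]}
    - {"xyz": [0.559, -0.323, -0.02], "angular": [0, 0, -92]}
    - {"xyz": [0.559, -0.323, -0.02], "angular": [0, 0, -92]}
    - {"xyz": [0.559, -0.323, -0.02], "angular": [0, 0, -92]}
    - {"xyz": [0.559, -0.323, -0.02], "angular": [0, 0, -92]}
    - {"xyz": [0.559, -0.323, -0.02], "angular": [0, 0, -92]}
    - {"xyz": [0.559, -0.323, -0.02], "angular": [0, 0, -92]}
    - {"xyz": [0.559, -0.323, -0.02], "angular": [0, 0, -92]}
    - {"xyz": [0.559, -0.323, -0.02], "angular": [0, 0, -92]}
    - {"xyz": [0.559, -0.323, -0.02], "angular": [0, 0, -92]}

```text
clock: 1.35
position: [0.5962, -0.1433, 0.2499]
ee_rot: [0.57, 0.822, -0.0, 0.0]
ft_force: [0.9, -0.8, 0.5]
grip_width: 0.999
grasp_force: 0.0
```

Run:
```python
from h import *
snap("wrist","w1"); s=get_obs(); print(s["position"],s["joint_pos"],R.from_quat(s["ee_rot"]).as_matrix().round(3))
print("exp knob",proj("w1",[.6265,-.11,.108]),"tile4",proj("w1",[.425,-.04,.012]),"axis pt z.1",proj("w1",list(s["position"][:2])+[.1]))
```

```text
[ 0.60006896 -0.13392171  0.24967427] [ 0.60829329  0.35951354 -0.59639454  1.43808699  0.19679652  1.40343261
  0.37488807] [[-0.357  0.934  0.002]
 [ 0.934  0.357  0.005]
 [ 0.004  0.004 -1.   ]]
exp knob [373.70823491 199.45945181] tile4 [198.97725267  46.38493842] axis pt z.1 [333.19144846 213.15660611]
```

View pics/w1.png

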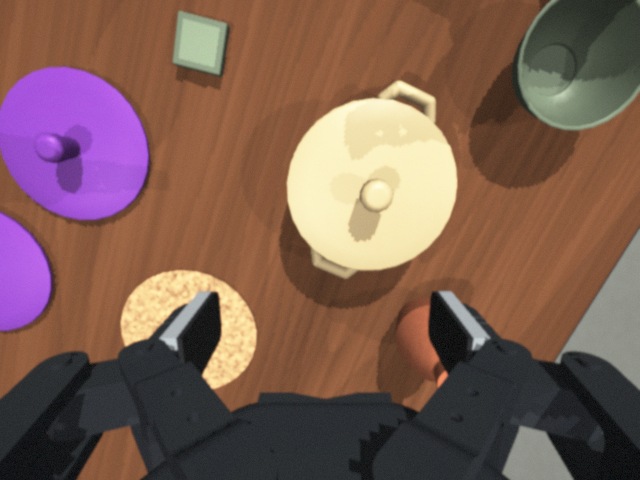

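Wrist view: knob top at (377,195), lid disc centred at about (372,184), loose tile top at about (201,43), mat at about (189,330).

Run:
```python
from h import *
np.set_printoptions(precision=4,suppress=True)
print("knob z.108",onz("w1",377,195,.108),"tri scene",tri(("w1",377,195),("scene0",264.5,248.5)),"side",tri(("w1",377,195),("side0",376.7,205.5)))
print("lid c",onz("w1",372.5,184.5,.067),"edges",[onz("w1",*p,.067) for p in[(288,184),(457,184),(372,99),(372,270)]])
print("tile4",[onz("w1",*p,.012) for p in[(201,43),(181,13),(228,22),(222,73),(175,65)]],tri(("w1",201,43),("scene0",360,258)))
print("mat",[onz("w1",*p,.004) for p in [(121,330),(257,330)]])
s=get_obs();print(s["position"],totool([.6265,-.110,.079]))
```

```text
knob z.108 [ 0.6276 -0.1056  0.108 ] tri scene [ 0.6271 -0.1054  0.1102] side [ 0.6293 -0.1064  0.1016]
lid c [ 0.6279 -0.1017  0.067 ] edges [array([ 0.5539, -0.1289,  0.067 ]), array([ 0.7015, -0.0738,  0.067 ]), array([ 0.5988, -0.033 ,  0.067 ]), array([ 0.6601, -0.1805,  0.067 ])]
tile4 [array([ 0.4261, -0.0364,  0.012 ]), array([ 0.4013, -0.0179,  0.012 ]), array([ 0.4458, -0.0095,  0.012 ]), array([ 0.4529, -0.0553,  0.012 ]), array([ 0.4069, -0.0646,  0.012 ])] [ 0.426  -0.0365  0.0138]
mat [array([ 0.4135, -0.3839,  0.004 ]), array([ 0.573 , -0.3243,  0.004 ])]
[ 0.6001 -0.1339  0.2497] [0.0122 0.0326 0.1708]
```

Call:
carry_out:
  motion:
    - {"xyz": [0.016, 0.036, 0.04]}
    - {"xyz": [0.016, 0.036, 0.08]}
    - {"xyz": [0.016, 0.036, 0.11]}
    - {"xyz": [0.016, 0.036, 0.14]}
    - {"xyz": [0.016, 0.036, 0.155]}
    - {"xyz": [0.016, 0.036, 0.168]}
    - {"xyz": [0.016, 0.036, 0.168]}
    - {"xyz": [0.016, 0.036, 0.168]}
  hand: 0.6

```text
validation failed for argument at $.mo...
```

Call:
carry_out:
  motion:
    - {"xyz": [0, 0, 0]}
    - {"xyz": [0, 0, 0]}
    - {"xyz": [0, 0, 0]}
    - {"xyz": [0, 0, 0]}
    - {"xyz": [0, 0, 0]}
    - {"xyz": [0, 0, 0]}
    - {"xyz": [0, 0, 0]}
  hand: 0
  grip_force: 60

```text
validation failed for argument at $.mo...
```

Call:
carry_out:
  motion:
    - {"xyz": [0, 0, -0.005]}
    - {"xyz": [0, 0, -0.015]}
    - {"xyz": [0, 0, -0.03]}
    - {"xyz": [0, 0, -0.05]}
    - {"xyz": [0, 0, -0.07]}
    - {"xyz": [0, 0, -0.09]}
    - {"xyz": [0, 0, -0.1]}
    - {"xyz": [0, 0, -0.1]}

```text
validation failed for argument at $.mo...
```

Run:
```python
from h import *
np.set_printoptions(precision=4,suppress=True)
s=get_obs();print(s["position"],s["grip_width"],s["grasp_force"],s["ft_force"])
c=snap("wrist","w2"); im=np.load("pics/w2.npz")["im"]
snap("side","s2"); im2=np.load("pics/s2.npz")["im"]
cv2.imwrite("pics/c2.png",np.hstack([cv2.resize(im,(400,300)),cv2.resize(im2,(400,300))]))
print(totool([.494,-.358,.179]))
```

```text
[ 0.6001 -0.1339  0.2497] 0.9958175181124457 0.0 [-3.9444  7.676  -0.6276]
[-0.1673 -0.1732  0.0699]
```

View pics/c2.png

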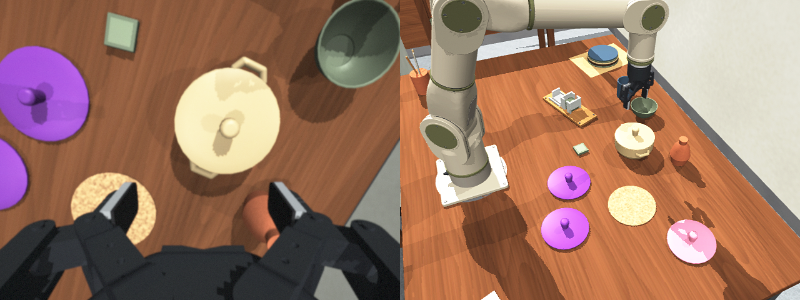

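The moves were refused because each row needs "angular"; nothing has moved. The picture is unchanged, with the lid still on the pot. I'll repeat them with full rows.

Call:
carry_out:
  motion:
    - {"xyz": [0.016, 0.036, 0.04], "angular": [0, 0, 0]}
    - {"xyz": [0.016, 0.036, 0.08], "angular": [0, 0, 0]}
    - {"xyz": [0.016, 0.036, 0.11], "angular": [0, 0, 0]}
    - {"xyz": [0.016, 0.036, 0.14], "angular": [0, 0, 0]}
    - {"xyz": [0.016, 0.036, 0.155], "angular": [0, 0, 0]}
    - {"xyz": [0.016, 0.036, 0.168], "angular": [0, 0, 0]}
    - {"xyz": [0.016, 0.036, 0.168], "angular": [0, 0, 0]}
    - {"xyz": [0.016, 0.036, 0.168], "angular": [0, 0, 0]}
    - {"xyz": [0.016, 0.036, 0.168], "angular": [0, 0, 0]}
  hand: 0.6

```text
clock: 2.4
position: [0.6243, -0.1173, 0.0834]
ee_rot: [0.571, 0.821, 0.0, 0.001]
ft_force: [0.0, 0.3, 0.3]
grip_width: 0.598
grasp_force: 0.0
```

Run:
```python
from h import *
np.set_printoptions(precision=4,suppress=True)
for i in range(3):
    s=get_obs();print(s["clock"],s["position"],R.from_quat(s["ee_rot"]).as_matrix()[:,2],s["joint_velocities"])
    snap("wrist","w3")
```

```text
2.4 [ 0.6243 -0.1173  0.0834] [ 0.0023 -0.0005 -1.    ] [-0.0001 -0.     -0.0004  0.0046  0.0031 -0.0043  0.0005]
2.45 [ 0.6242 -0.1173  0.0833] [ 0.0021 -0.0006 -1.    ] [ 0.0002  0.001   0.0008  0.004  -0.0002 -0.0017 -0.0004]
2.5 [ 0.6241 -0.1172  0.0832] [ 0.0019 -0.0005 -1.    ] [ 0.0001  0.0034 -0.0001  0.0055 -0.0002 -0.0015 -0.0008]
```

View pics/w3.png

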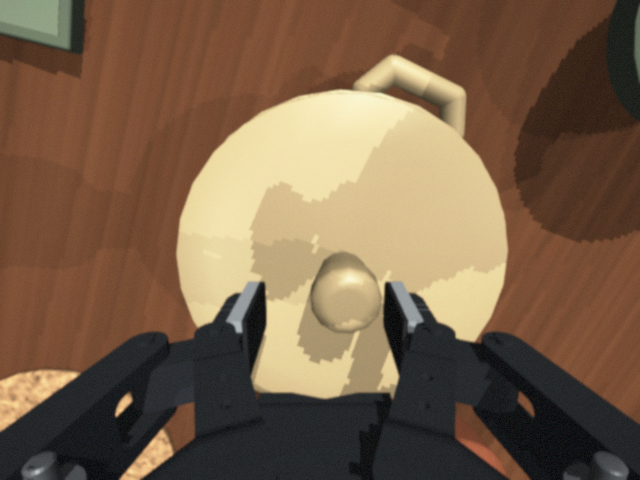

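Knob top is at (346,297), about between the pads, slightly right and forward of centre.

Run:
```python
from h import *
np.set_printoptions(precision=4,suppress=True)
p=onz("w3",346,295,.108);print(p,totool([p[0],p[1],.079]))
for e in[(177,245),(508,245),(345,90)]: print(onz("w3",*e,.067))
s=get_obs();print(proj("w3",s["position"]+np.array([0,0,.025])))
```

```text
[ 0.6266 -0.1028  0.108 ] [0.0126 0.0075 0.0039]
[ 0.5508 -0.1235  0.067 ]
[ 0.6992 -0.0687  0.067 ]
[ 0.6011 -0.0316  0.067 ]
[325.7023 325.3618]
```

Call:
carry_out:
  motion:
    - {"xyz": [0.006, 0.007, 0.0], "angular": [0, 0, 0]}
    - {"xyz": [0.012, 0.007, 0.002], "angular": [0, 0, 0]}
    - {"xyz": [0.012, 0.007, 0.003], "angular": [0, 0, 0]}
    - {"xyz": [0.012, 0.007, 0.003], "angular": [0, 0, 0]}
    - {"xyz": [0.012, 0.007, 0.003], "angular": [0, 0, 0]}

```text
clock: 3.05
position: [0.6257, -0.1037, 0.0788]
ee_rot: [0.571, 0.821, -0.0, -0.0]
ft_force: [0.3, 0.3, 0.7]
grip_width: 0.597
grasp_force: 0.0
```

Call:
carry_out:
  motion:
    - {"xyz": [0, 0, 0], "angular": [0, 0, 0]}
    - {"xyz": [0, 0, 0], "angular": [0, 0, 0]}
    - {"xyz": [0, 0, 0], "angular": [0, 0, 0]}
    - {"xyz": [0, 0, 0], "angular": [0, 0, 0]}
    - {"xyz": [0, 0, 0], "angular": [0, 0, 0]}
    - {"xyz": [0, 0, 0], "angular": [0, 0, 0]}
    - {"xyz": [0, 0, 0], "angular": [0, 0, 0]}
    - {"xyz": [0, 0, 0], "angular": [0, 0, 0]}
  hand: 0
  grip_force: 70

```text
clock: 3.85
position: [0.6261, -0.1036, 0.0794]
ee_rot: [0.571, 0.821, 0.0, 0.0]
ft_force: [-0.1, -0.8, 5.3]
grip_width: 0.298
grasp_force: 68.7
```

Call:
carry_out:
  motion:
    - {"xyz": [0, 0, -0.005], "angular": [0, 0, 0]}
    - {"xyz": [0, 0, -0.015], "angular": [0, 0, 0]}
    - {"xyz": [0, 0, -0.03], "angular": [0, 0, 0]}
    - {"xyz": [0, 0, -0.05], "angular": [0, 0, 0]}
    - {"xyz": [0, 0, -0.07], "angular": [0, 0, 0]}
    - {"xyz": [0, 0, -0.09], "angular": [0, 0, 0]}
    - {"xyz": [0, 0, -0.1], "angular": [0, 0, 0]}
    - {"xyz": [0, 0, -0.1], "angular": [0, 0, 0]}
    - {"xyz": [0, 0, -0.1], "angular": [0, 0, 0]}

```text
clock: 4.75
position: [0.6255, -0.1035, 0.1783]
ee_rot: [0.571, 0.821, -0.0, -0.0]
ft_force: [-1.4, 0.4, -5.0]
grip_width: 0.297
grasp_force: 69.1
```

Run:
```python
from h import *
np.set_printoptions(precision=4,suppress=True)
s=get_obs();print(s["position"],s["grip_width"],s["grasp_force"],s["ft_force"])
snap("side","s2"); im2=np.load("pics/s2.npz")["im"]; snap("scene","a2"); im=np.load("pics/a2.npz")["im"]
cv2.imwrite("pics/c3.png",np.hstack([cv2.resize(im[150:450,100:500],(400,300)),im2[50:350,240:640]]))
print(totool([.494,-.358,.179]))
```

```text
[ 0.6255 -0.1035  0.1783] 0.29674379989461536 69.06375614460558 [-1.4167  0.3768 -5.0015]
[-0.1929 -0.2116 -0.0011]
```

View pics/c3.png

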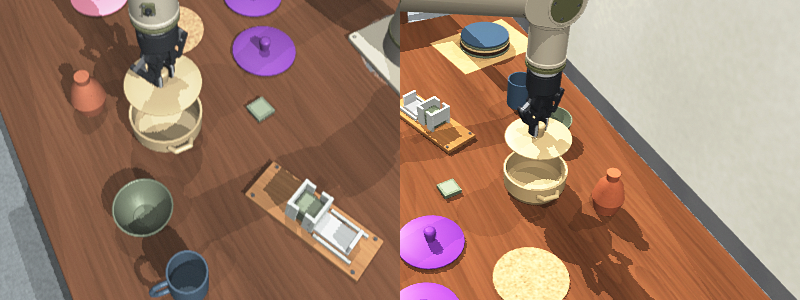

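The lid is held level above the open, empty pot. Carrying it to the mat.

Call:
carry_out:
  motion:
    - {"xyz": [-0.01, -0.012, 0], "angular": [0, 0, 0]}
    - {"xyz": [-0.032, -0.036, 0], "angular": [0, 0, 0]}
    - {"xyz": [-0.056, -0.063, 0], "angular": [0, 0, 0]}
    - {"xyz": [-0.08, -0.09, 0], "angular": [0, 0, 0]}
    - {"xyz": [-0.105, -0.118, 0], "angular": [0, 0, 0]}
    - {"xyz": [-0.13, -0.146, 0], "angular": [0, 0, 0]}
    - {"xyz": [-0.155, -0.175, 0], "angular": [0, 0, 0]}
    - {"xyz": [-0.175, -0.198, 0], "angular": [0, 0, 0]}
    - {"xyz": [-0.188, -0.213, 0], "angular": [0, 0, 0]}
    - {"xyz": [-0.188, -0.213, 0.02], "angular": [0, 0, 0]}
    - {"xyz": [-0.188, -0.213, 0.05], "angular": [0, 0, 0]}
    - {"xyz": [-0.188, -0.213, 0.08], "angular": [0, 0, 0]}

```text
clock: 6.05
position: [0.4906, -0.3548, 0.0977]
ee_rot: [0.571, 0.821, -0.0, 0.0]
ft_force: [-0.2, 0.4, -4.2]
grip_width: 0.298
grasp_force: 69.3
```

Call:
carry_out:
  motion:
    - {"xyz": [0, 0, 0.02], "angular": [0, 0, 0]}
    - {"xyz": [0, 0, 0.04], "angular": [0, 0, 0]}
    - {"xyz": [0, 0, 0.055], "angular": [0, 0, 0]}
    - {"xyz": [0, 0, 0.065], "angular": [0, 0, 0]}
    - {"xyz": [0, 0, 0.068], "angular": [0, 0, 0]}
    - {"xyz": [0, 0, 0.07], "angular": [0, 0, 0]}
    - {"xyz": [0, 0, 0.07], "angular": [0, 0, 0]}
    - {"xyz": [0, 0, 0.07], "angular": [0, 0, 0]}

```text
clock: 6.85
position: [0.4921, -0.3541, 0.0297]
ee_rot: [0.571, 0.821, -0.0, 0.001]
ft_force: [-0.7, -0.6, -3.5]
grip_width: 0.306
grasp_force: 54.1
```

Call:
carry_out:
  motion:
    - {"xyz": [0, 0, 0.002], "angular": [0, 0, 0]}
    - {"xyz": [0, 0, 0.004], "angular": [0, 0, 0]}
    - {"xyz": [0, 0, 0.005], "angular": [0, 0, 0]}
    - {"xyz": [0, 0, 0.005], "angular": [0, 0, 0]}
    - {"xyz": [0, 0, 0.005], "angular": [0, 0, 0]}

```text
clock: 7.35
position: [0.4916, -0.3539, 0.0239]
ee_rot: [0.571, 0.821, -0.0, 0.0]
ft_force: [-0.0, 0.6, -3.8]
grip_width: 0.299
grasp_force: 68.9
```

Call:
carry_out:
  motion:
    - {"xyz": [0, 0, 0.001], "angular": [0, 0, 0]}
    - {"xyz": [0, 0, 0.002], "angular": [0, 0, 0]}
    - {"xyz": [0, 0, 0.002], "angular": [0, 0, 0]}
    - {"xyz": [0, 0, 0.002], "angular": [0, 0, 0]}

```text
clock: 7.75
position: [0.4918, -0.354, 0.0231]
ee_rot: [0.571, 0.821, -0.0, 0.0]
ft_force: [-5.2, 2.8, 8.2]
grip_width: 0.298
grasp_force: 70.0
```

Call:
carry_out:
  motion:
    - {"xyz": [0, 0, 0], "angular": [0, 0, 0]}
    - {"xyz": [0, 0, 0], "angular": [0, 0, 0]}
    - {"xyz": [0, 0, 0], "angular": [0, 0, 0]}
    - {"xyz": [0, 0, 0], "angular": [0, 0, 0]}
    - {"xyz": [0, 0, -0.02], "angular": [0, 0, 0]}
    - {"xyz": [0, 0, -0.06], "angular": [0, 0, 0]}
    - {"xyz": [0, 0, -0.11], "angular": [0, 0, 0]}
    - {"xyz": [0, 0, -0.16], "angular": [0, 0, 0]}
    - {"xyz": [0, 0, -0.21], "angular": [0, 0, 0]}
    - {"xyz": [0, 0, -0.255], "angular": [0, 0, 0]}
    - {"xyz": [0, 0, -0.255], "angular": [0, 0, 0]}
  hand: 0.7

```text
clock: 8.85
position: [0.4939, -0.3548, 0.2841]
ee_rot: [0.571, 0.821, -0.0, 0.005]
ft_force: [1.5, 0.6, -0.5]
grip_width: 0.701
grasp_force: 0.0
```

Call:
carry_out:
  motion:
    - {"xyz": [0.04, 0.01, 0], "angular": [0, 0, 0]}
    - {"xyz": [0.085, 0.02, 0], "angular": [0, 0, 0]}
    - {"xyz": [0.13, 0.03, 0], "angular": [0, 0, 0]}
    - {"xyz": [0.175, 0.04, 0], "angular": [0, 0, 0]}
    - {"xyz": [0.22, 0.05, 0], "angular": [0, 0, 0]}
    - {"xyz": [0.265, 0.06, 0], "angular": [0, 0, 0]}
    - {"xyz": [0.31, 0.07, 0], "angular": [0, 0, 0]}
    - {"xyz": [0.355, 0.08, 0], "angular": [0, 0, 0]}
    - {"xyz": [0.39, 0.09, 0], "angular": [0, 0, 0]}
    - {"xyz": [0.39, 0.09, 0], "angular": [0, 0, 0]}
    - {"xyz": [0.39, 0.09, 0], "angular": [0, 0, 0]}
    - {"xyz": [0.39, 0.09, 0], "angular": [0, 0, 0]}

```text
clock: 10.05
position: [0.4402, 0.0419, 0.2766]
ee_rot: [0.571, 0.821, -0.0, -0.0]
ft_force: [0.2, -0.2, -0.3]
grip_width: 0.701
grasp_force: 0.0
```

Run:
```python
from h import *
np.set_printoptions(precision=4,suppress=True)
c=snap("wrist","w4"); c=snap("side","s4",(320,260,480,460),1); s=get_obs();print(s["position"],s["joint_velocities"])
a=np.load("pics/w4.npz")["im"];b=np.load("pics/s4.npz")["im"]
b=cv2.resize(b[280:380,310:430],None,fx=1.33,fy=1.33); h,w=b.shape[:2]; can=np.zeros((480,800,3),np.uint8);can[:,:640]=a;can[:h,640:640+w]=b[:,:160]
cv2.imwrite("pics/c4.png",can)
```

```text
[0.4403 0.0418 0.2766] [ 0.0009 -0.0004 -0.0045 -0.0015 -0.      0.     -0.0008]
```

View pics/c4.png

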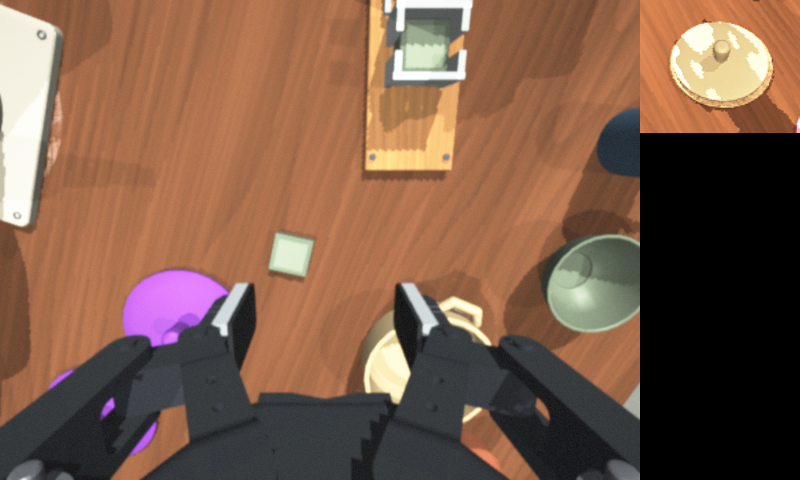

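The lid lies flat on the mat (inset). Tile4's top centre is at (292,254), with corners (280,233),(314,239),(306,277),(269,270). Magazine end bolts are at (372,157) and (447,157).

Run:
```python
from h import *
np.set_printoptions(precision=4,suppress=True)
f="w4"
q=[onz(f,*p,.012) for p in[(280,233),(314,239),(306,277),(269,270)]];print("tile4",onz(f,292,254,.012),q)
e=q[1]-q[0];g=q[2]-q[1];print("edge az",np.degrees(np.arctan2(e[1],e[0])),np.degrees(np.arctan2(g[1],g[0])))
b=[onz(f,*p,.012) for p in[(372,157),(447,157)]];print("bolts",b, tri((f,372,157),("scene0",340+92/2.5,300+43/2.5)),tri((f,447,157),("scene0",340+32/2.5,300+113/2.5)))
e=b[1]-b[0];print(np.degrees(np.arctan2(e[1],e[0])))
s=get_obs();M=R.from_quat(s["ee_rot"]).as_matrix();print(M,s["position"])
print("end",[onz(f,*p,.012) for p in[(364,170),(452,171)]])
```

```text
tile4 [ 0.4254 -0.0355  0.012 ] [array([ 0.4032, -0.0152,  0.012 ]), array([ 0.4444, -0.008 ,  0.012 ]), array([ 0.4517, -0.0582,  0.012 ]), array([ 0.4053, -0.0653,  0.012 ])]
edge az 9.804008642291345 -81.6751184522099
bolts [array([0.4736, 0.1065, 0.012 ]), array([0.554 , 0.1361, 0.012 ])] [0.4733 0.1069 0.0125] [0.5523 0.1366 0.0152]
20.213461846787787
[[-0.3463  0.9381 -0.0004]
 [ 0.9381  0.3463  0.0002]
 [ 0.0003 -0.0003 -1.    ]] [0.4403 0.0418 0.2766]
end [array([0.4705, 0.0898, 0.012 ]), array([0.5662, 0.1238, 0.012 ])]
```

Call:
carry_out:
  motion:
    - {"xyz": [-0.034, -0.02, 0.02], "angular": [0, 0, 5]}
    - {"xyz": [-0.068, -0.04, 0.06], "angular": [0, 0, 10.7]}
    - {"xyz": [-0.068, -0.04, 0.105], "angular": [0, 0, 10.7]}
    - {"xyz": [-0.068, -0.04, 0.15], "angular": [0, 0, 10.7]}
    - {"xyz": [-0.068, -0.04, 0.195], "angular": [0, 0, 10.7]}
    - {"xyz": [-0.068, -0.04, 0.23], "angular": [0, 0, 10.7]}
    - {"xyz": [-0.068, -0.04, 0.25], "angular": [0, 0, 10.7]}
    - {"xyz": [-0.068, -0.04, 0.262], "angular": [0, 0, 10.7]}
    - {"xyz": [-0.068, -0.04, 0.27], "angular": [0, 0, 10.7]}
    - {"xyz": [-0.068, -0.04, 0.276], "angular": [0, 0, 10.7]}
    - {"xyz": [-0.068, -0.04, 0.276], "angular": [0, 0, 10.7]}
  hand: 0.75

```text
clock: 11.25
position: [0.4266, -0.0348, 0.0009]
ee_rot: [0.645, 0.764, 0.0, 0.0]
ft_force: [0.8, 0.3, -0.8]
grip_width: 0.752
grasp_force: 0.0
```

Call:
carry_out:
  motion:
    - {"xyz": [0, 0, 0], "angular": [0, 0, 0]}
    - {"xyz": [0, 0, 0], "angular": [0, 0, 0]}
    - {"xyz": [0, 0, 0], "angular": [0, 0, 0]}
    - {"xyz": [0, 0, 0], "angular": [0, 0, 0]}
    - {"xyz": [0, 0, 0], "angular": [0, 0, 0]}
    - {"xyz": [0, 0, 0], "angular": [0, 0, 0]}
  hand: 0
  grip_force: 50

```text
clock: 11.85
position: [0.427, -0.0348, 0.0019]
ee_rot: [0.645, 0.764, 0.0, 0.001]
ft_force: [-0.8, -0.2, 4.6]
grip_width: 0.545
grasp_force: 50.5
```

Call:
carry_out:
  motion:
    - {"xyz": [0, 0, -0.01], "angular": [0, 0, 0]}
    - {"xyz": [0, 0, -0.035], "angular": [0, 0, 0]}
    - {"xyz": [0, 0, -0.07], "angular": [0, 0, 0]}
    - {"xyz": [0, 0, -0.105], "angular": [0, 0, 0]}
    - {"xyz": [0, 0, -0.14], "angular": [0, 0, 0]}
    - {"xyz": [0, 0, -0.16], "angular": [0, 0, 0]}
    - {"xyz": [0, 0, -0.16], "angular": [0, 0, 0]}
    - {"xyz": [0, 0, -0.16], "angular": [0, 0, 0]}

```text
clock: 12.65
position: [0.4264, -0.0347, 0.1612]
ee_rot: [0.645, 0.764, -0.0, 0.001]
ft_force: [0.2, -0.1, -0.8]
grip_width: 0.548
grasp_force: 51.9
```

Call:
carry_out:
  motion:
    - {"xyz": [-0.007, 0.01, 0], "angular": [0, 0, 0]}
    - {"xyz": [-0.02, 0.03, 0], "angular": [0, 0, -2]}
    - {"xyz": [-0.038, 0.058, 0], "angular": [0, 0, -4]}
    - {"xyz": [-0.056, 0.086, 0], "angular": [0, 0, -6]}
    - {"xyz": [-0.074, 0.114, 0], "angular": [0, 0, -8]}
    - {"xyz": [-0.092, 0.142, 0], "angular": [0, 0, -10]}
    - {"xyz": [-0.11, 0.168, 0], "angular": [0, 0, -10.7]}
    - {"xyz": [-0.125, 0.19, 0], "angular": [0, 0, -10.7]}
    - {"xyz": [-0.125, 0.19, 0], "angular": [0, 0, -10.7]}
    - {"xyz": [-0.125, 0.19, 0.03], "angular": [0, 0, -10.7]}
    - {"xyz": [-0.125, 0.19, 0.06], "angular": [0, 0, -10.7]}
    - {"xyz": [-0.125, 0.19, 0.06], "angular": [0, 0, -10.7]}

```text
clock: 13.85
position: [0.631, -0.1251, 0.0957]
ee_rot: [0.57, 0.821, -0.002, -0.004]
ft_force: [-0.6, 0.2, -0.5]
grip_width: 0.542
grasp_force: 51.9
```

Run:
```python
from h import *
snap("wrist","w5"); s=get_obs(); print(s["position"],s["grip_width"],s["grasp_force"])
snap("scene","a5"); a=np.load("pics/w5.npz")["im"];b=np.load("pics/a5.npz")["im"][180:340,180:340]
can=np.zeros((480,800,3),np.uint8);can[:,:640]=a;can[:160,640:]=b;cv2.imwrite("pics/c5.png",can)
```

```text
[ 0.63255486 -0.1251657   0.09854424] 0.5379387969544486 51.86198115348816
```

View pics/c5.png

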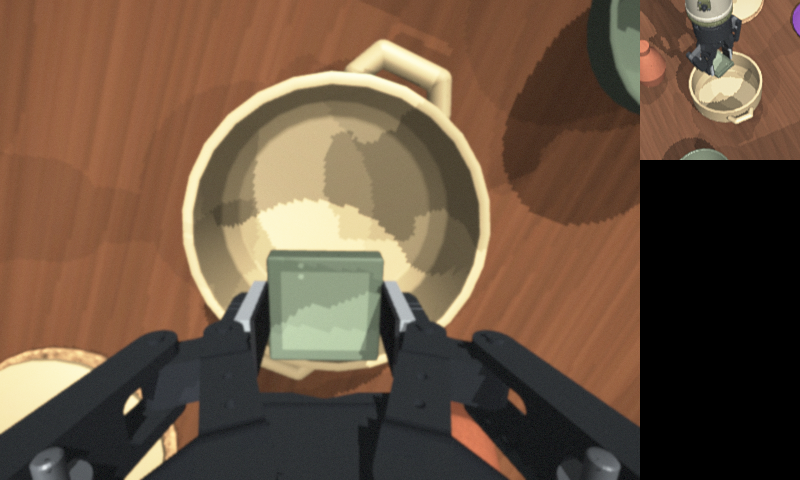

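Pot rim spans u 183–490, top v 72 and bottom about 372; the tile is held squarely between the pads.

Run:
```python
from h import *
np.set_printoptions(precision=4,suppress=True)
q=[onz("w5",*p,.065) for p in[(183,218),(490,218),(336,72)]];print(q)
L,Rr,T=q; 
# circle through 3 rim pts
A=np.array([2*(Rr-L)[:2],2*(T-L)[:2]]);b=[Rr[:2]@Rr[:2]-L[:2]@L[:2],T[:2]@T[:2]-L[:2]@L[:2]];c=np.linalg.solve(A,b);print(c,np.linalg.norm(c-L[:2]))
s=get_obs();M=R.from_quat(s["ee_rot"]).as_matrix();print(s["position"],M)
for k in(-1,1):
    w=np.append(c,.012)+np.array([-.346,.938,0])*.026*k; print(w,totool(w))
```

```text
[array([ 0.5521, -0.1229,  0.065 ]), array([ 0.699 , -0.0681,  0.065 ]), array([ 0.6012, -0.0315,  0.065 ])]
[ 0.6293 -0.1055] 0.07909414904150912
[ 0.6339 -0.1253  0.1006] [[-0.3488  0.9372 -0.0017]
 [ 0.9372  0.3488  0.0007]
 [ 0.0013 -0.0013 -1.    ]]
[ 0.6383 -0.1299  0.012 ] [-0.0059  0.0026  0.0886]
[ 0.6203 -0.0811  0.012 ] [0.0461 0.0028 0.0887]
```

Call:
carry_out:
  motion:
    - {"xyz": [-0.003, 0.002, 0.02], "angular": [0, 0, 0]}
    - {"xyz": [-0.003, 0.002, 0.045], "angular": [0, 0, 0]}
    - {"xyz": [-0.003, 0.002, 0.065], "angular": [0, 0, 0]}
    - {"xyz": [-0.003, 0.002, 0.08], "angular": [0, 0, 0]}
    - {"xyz": [-0.003, 0.002, 0.088], "angular": [0, 0, 0]}
    - {"xyz": [-0.003, 0.002, 0.088], "angular": [0, 0, 0]}
    - {"xyz": [-0.003, 0.002, 0.088], "angular": [0, 0, 0]}

```text
clock: 14.65
position: [0.6382, -0.128, 0.0138]
ee_rot: [0.571, 0.821, 0.0, 0.001]
ft_force: [0.4, 0.9, -0.9]
grip_width: 0.542
grasp_force: 51.9
```

Call:
carry_out:
  motion:
    - {"xyz": [0, 0, 0], "angular": [0, 0, 0]}
    - {"xyz": [0, 0, 0], "angular": [0, 0, 0]}
    - {"xyz": [0, 0, 0], "angular": [0, 0, 0]}
    - {"xyz": [0, 0, -0.015], "angular": [0, 0, 0]}
    - {"xyz": [0, 0, -0.05], "angular": [0, 0, 0]}
    - {"xyz": [0, 0, -0.1], "angular": [0, 0, 0]}
    - {"xyz": [0, 0, -0.15], "angular": [0, 0, 0]}
    - {"xyz": [0, 0, -0.19], "angular": [0, 0, 0]}
    - {"xyz": [0, 0, -0.19], "angular": [0, 0, 0]}
    - {"xyz": [0, 0, -0.19], "angular": [0, 0, 0]}
  hand: 0.65

```text
clock: 15.65
position: [0.6381, -0.1279, 0.2049]
ee_rot: [0.571, 0.821, 0.0, 0.001]
ft_force: [1.0, -1.0, -0.8]
grip_width: 0.65
grasp_force: 0.0
```

Call:
carry_out:
  motion:
    - {"xyz": [0.03, -0.002, -0.01], "angular": [0, 0, 0]}
    - {"xyz": [0.075, -0.005, -0.015], "angular": [0, 0, 0]}
    - {"xyz": [0.12, -0.008, -0.015], "angular": [0, 0, 0]}
    - {"xyz": [0.165, -0.011, -0.015], "angular": [0, 0, 0]}
    - {"xyz": [0.21, -0.014, -0.015], "angular": [0, 0, 0]}
    - {"xyz": [0.255, -0.017, -0.015], "angular": [0, 0, 0]}
    - {"xyz": [0.3, -0.02, -0.015], "angular": [0, 0, 0]}
    - {"xyz": [0.345, -0.023, -0.015], "angular": [0, 0, 0]}
    - {"xyz": [0.39, -0.026, -0.015], "angular": [0, 0, 0]}
    - {"xyz": [0.43, -0.029, -0.015], "angular": [0, 0, 0]}
    - {"xyz": [0.457, -0.03, -0.015], "angular": [0, 0, 0]}
    - {"xyz": [0.457, -0.03, -0.015], "angular": [0, 0, 0]}
  hand: 0

```text
clock: 16.85
position: [0.4471, 0.2937, 0.2173]
ee_rot: [0.568, 0.823, -0.0, -0.001]
ft_force: [0.5, -0.2, 0.6]
grip_width: -0.0
grasp_force: 0.0
```

Call:
carry_out:
  motion:
    - {"xyz": [0, 0, 0], "angular": [0, 0, 0]}
    - {"xyz": [0, 0, 0], "angular": [0, 0, 0]}
    - {"xyz": [0, 0, 0], "angular": [0, 0, 0]}

```text
clock: 17.15
position: [0.4509, 0.2886, 0.2175]
ee_rot: [0.572, 0.82, -0.0, 0.0]
ft_force: [1.0, -0.0, 0.2]
grip_width: -0.002
grasp_force: 0.0
```

Run:
```python
from h import *
snap("wrist","w6"); s=get_obs(); print(s["position"],s["grip_width"],s["ft_force"],s["joint_velocities"])
```

```text
[0.45083957 0.28884535 0.21761593] 0.000765280769109664 [-0.49906447  0.24309237 -0.14911686] [-0.00321699 -0.0004921  -0.00471774 -0.00258561  0.00131057 -0.00161156
 -0.00072685]
```

View pics/w6.png

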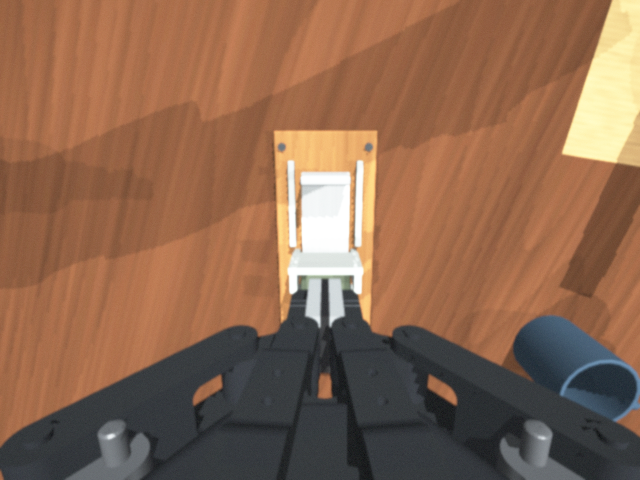

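Tab top strip spans (301–350, 172–184), so its rear edge is at v=172. The bed's rear edge is v=131 and the rear bolts are (282,147) and (369,147).

Run:
```python
from h import *
np.set_printoptions(precision=4,suppress=True)
f="w6"; o=np.array([.476,.2195,0]); ex=np.array([.348,-.9375,0]);ex/=np.linalg.norm(ex);ey=np.array([-ex[1],ex[0],0])
loc=lambda p:np.array([(p-o)@ex,(p-o)@ey,p[2]])
for n,z,ps in[("tab",.055,[(301,172),(350,172),(301,184),(350,184)]),("end",.012,[(274,131),(378,131)]),("bolt",.012,[(282,147),(369,147)]),("shaft",.07,[(290,268),(363,268)])]:
    for p in ps: w=onz(f,*p,z);print(n,w,loc(w))
print(tri((f,350,172),("scene0",340+274/2.5,300+260/2.5)))
s=get_obs();M=R.from_quat(s["ee_rot"]).as_matrix();print(M)
```

```text
tab [0.4171 0.32   0.055 ] [-0.1147 -0.0203  0.055 ]
tab [0.4569 0.3346 0.055 ] [-0.1146  0.0221  0.055 ]
tab [0.4205 0.3102 0.055 ] [-0.1043 -0.0205  0.055 ]
tab [0.4606 0.325  0.055 ] [-0.1042  0.0223  0.055 ]
end [0.3787 0.3431 0.012 ] [-0.1497 -0.0482  0.012 ]
end [0.4722 0.3775 0.012 ] [-0.1494  0.0514  0.012 ]
bolt [0.3905 0.3316 0.012 ] [-0.1349 -0.0411  0.012 ]
bolt [0.4697 0.3607 0.012 ] [-0.1346  0.0432  0.012 ]
shaft [0.436  0.2387 0.07  ] [-0.0319 -0.0308  0.07  ]
shaft [0.4968 0.261  0.07  ] [-0.0317  0.034   0.07  ]
[0.459  0.3336 0.0328]
[[-0.3465  0.9381 -0.0003]
 [ 0.9381  0.3465 -0.0005]
 [-0.0004 -0.0004 -1.    ]]
```

Call:
carry_out:
  motion:
    - {"xyz": [0.035, 0, 0.02], "angular": [0, 0, 0]}
    - {"xyz": [0.066, 0, 0.05], "angular": [0, 0, 0]}
    - {"xyz": [0.066, 0, 0.09], "angular": [0, 0, 0]}
    - {"xyz": [0.066, 0, 0.13], "angular": [0, 0, 0]}
    - {"xyz": [0.066, 0, 0.165], "angular": [0, 0, 0]}
    - {"xyz": [0.066, 0, 0.184], "angular": [0, 0, 0]}
    - {"xyz": [0.066, 0, 0.184], "angular": [0, 0, 0]}
    - {"xyz": [0.066, 0, 0.184], "angular": [0, 0, 0]}

```text
clock: 18.0
position: [0.4278, 0.3518, 0.0344]
ee_rot: [0.571, 0.821, 0.0, -0.0]
ft_force: [-0.1, 0.2, -0.0]
grip_width: 0.002
grasp_force: 0.0
```

Call:
carry_out:
  motion:
    - {"xyz": [-0.01, 0, 0], "angular": [0, 0, 0]}
    - {"xyz": [-0.02, 0, 0], "angular": [0, 0, 0]}
    - {"xyz": [-0.03, 0, 0], "angular": [0, 0, 0]}
    - {"xyz": [-0.04, 0, 0], "angular": [0, 0, 0]}
    - {"xyz": [-0.05, 0, 0], "angular": [0, 0, 0]}
    - {"xyz": [-0.058, 0, 0], "angular": [0, 0, 0]}
    - {"xyz": [-0.066, 0, 0], "angular": [0, 0, 0]}
    - {"xyz": [-0.072, 0, 0], "angular": [0, 0, 0]}
    - {"xyz": [-0.077, 0, 0], "angular": [0, 0, 0]}
    - {"xyz": [-0.08, 0, 0], "angular": [0, 0, 0]}
    - {"xyz": [-0.08, 0, 0], "angular": [0, 0, 0]}
    - {"xyz": [-0.08, 0, 0], "angular": [0, 0, 0]}

```text
clock: 19.2
position: [0.4556, 0.2783, 0.0352]
ee_rot: [0.571, 0.821, 0.002, -0.0]
ft_force: [-3.0, 8.0, 3.5]
grip_width: 0.005
grasp_force: 4.0
```

Call:
carry_out:
  motion:
    - {"xyz": [-0.002, 0, 0], "angular": [0, 0, 0]}
    - {"xyz": [-0.004, 0, 0], "angular": [0, 0, 0]}
    - {"xyz": [-0.005, 0, 0], "angular": [0, 0, 0]}
    - {"xyz": [-0.005, 0, 0], "angular": [0, 0, 0]}
    - {"xyz": [-0.005, 0, 0], "angular": [0, 0, 0]}

```text
clock: 19.7
position: [0.4572, 0.2738, 0.0352]
ee_rot: [0.57, 0.821, 0.002, -0.0]
ft_force: [-2.9, 8.6, 3.1]
grip_width: 0.001
grasp_force: 4.2
```

Call:
carry_out:
  motion:
    - {"xyz": [-0.002, 0, 0], "angular": [0, 0, 0]}
    - {"xyz": [-0.004, 0, 0], "angular": [0, 0, 0]}
    - {"xyz": [-0.004, 0, 0], "angular": [0, 0, 0]}
    - {"xyz": [-0.004, 0, 0], "angular": [0, 0, 0]}

```text
clock: 20.1
position: [0.4584, 0.2707, 0.0352]
ee_rot: [0.57, 0.821, 0.002, -0.001]
ft_force: [-3.1, 10.5, 2.8]
grip_width: 0.001
grasp_force: 5.3
```

Call:
carry_out:
  motion:
    - {"xyz": [-0.002, 0, 0], "angular": [0, 0, 0]}
    - {"xyz": [-0.004, 0, 0], "angular": [0, 0, 0]}
    - {"xyz": [-0.004, 0, 0], "angular": [0, 0, 0]}
    - {"xyz": [-0.004, 0, 0], "angular": [0, 0, 0]}

```text
clock: 20.5
position: [0.4584, 0.2705, 0.0354]
ee_rot: [0.569, 0.822, 0.004, -0.002]
ft_force: [-6.1, 22.4, -1.5]
grip_width: 0.0
grasp_force: 11.4
```

Run:
```python
from h import *
s=get_obs(); print(s["position"],s["ft_force"])
snap("scene","a7",(330,290,490,440),3.5)
```

```text
[0.45835219 0.2705159  0.03538421] [-6.07356829 22.44962514 -1.54123595]
```

View pics/a7.png

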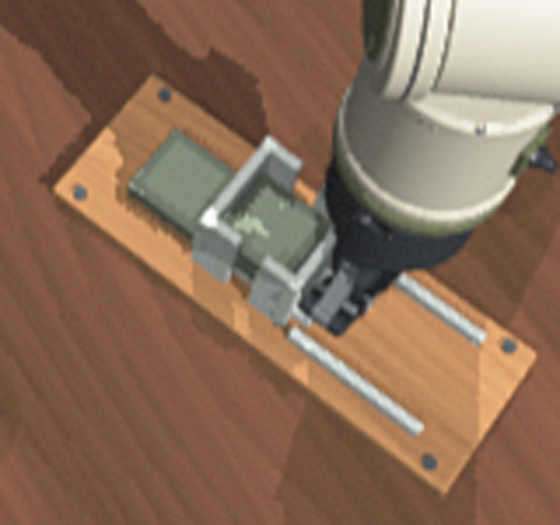

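The slide is against its stop (22 N) and tile1 lies on the bed in front of the gate. I'll let the slide back, then pick up the tile.

Call:
carry_out:
  motion:
    - {"xyz": [0.01, 0, 0], "angular": [0, 0, 0]}
    - {"xyz": [0.025, 0, 0], "angular": [0, 0, 0]}
    - {"xyz": [0.04, 0, 0], "angular": [0, 0, 0]}
    - {"xyz": [0.055, 0, 0], "angular": [0, 0, 0]}
    - {"xyz": [0.07, 0, 0], "angular": [0, 0, 0]}
    - {"xyz": [0.085, 0, 0], "angular": [0, 0, 0]}
    - {"xyz": [0.093, 0, 0], "angular": [0, 0, 0]}
    - {"xyz": [0.093, 0, -0.03], "angular": [0, 0, 0]}
    - {"xyz": [0.093, 0, -0.07], "angular": [0, 0, 0]}
    - {"xyz": [0.07, 0, -0.1], "angular": [0, 0, 0]}
    - {"xyz": [0.03, 0, -0.12], "angular": [0, 0, 0]}
    - {"xyz": [-0.01, 0, -0.13], "angular": [0, 0, 0]}

```text
clock: 21.75
position: [0.464, 0.2544, 0.1657]
ee_rot: [0.57, 0.821, 0.001, 0.001]
ft_force: [1.0, 0.3, -0.0]
grip_width: 0.003
grasp_force: 0.0
```

Call:
carry_out:
  motion:
    - {"xyz": [-0.045, 0, -0.01], "angular": [0, 0, 0]}
    - {"xyz": [-0.09, 0, -0.02], "angular": [0, 0, 0]}
    - {"xyz": [-0.125, 0, -0.02], "angular": [0, 0, 0]}
    - {"xyz": [-0.125, 0, -0.02], "angular": [0, 0, 0]}
    - {"xyz": [-0.125, 0, -0.02], "angular": [0, 0, 0]}
    - {"xyz": [-0.125, 0, -0.02], "angular": [0, 0, 0]}
  hand: 0.75

```text
clock: 22.35
position: [0.5062, 0.139, 0.1838]
ee_rot: [0.57, 0.821, -0.0, -0.0]
ft_force: [-0.1, -0.4, -0.2]
grip_width: 0.751
grasp_force: 0.0
```

Run:
```python
from h import *
s=get_obs(); print(s["position"],s["ft_force"])
snap("wrist","w8"); snap("scene","a8",(330,290,490,440),3.5)
a=np.load("pics/w8.npz")["im"];b=np.load("pics/a8.npz")["im"][300:440,340:500]
can=np.zeros((480,800,3),np.uint8);can[:,:640]=a;can[:140,640:]=b;cv2.imwrite("pics/c8.png",can)
```

```text
[0.50617537 0.13902162 0.18378769] [-0.06380513 -0.40668516 -0.22649357]
```

View pics/c8.png

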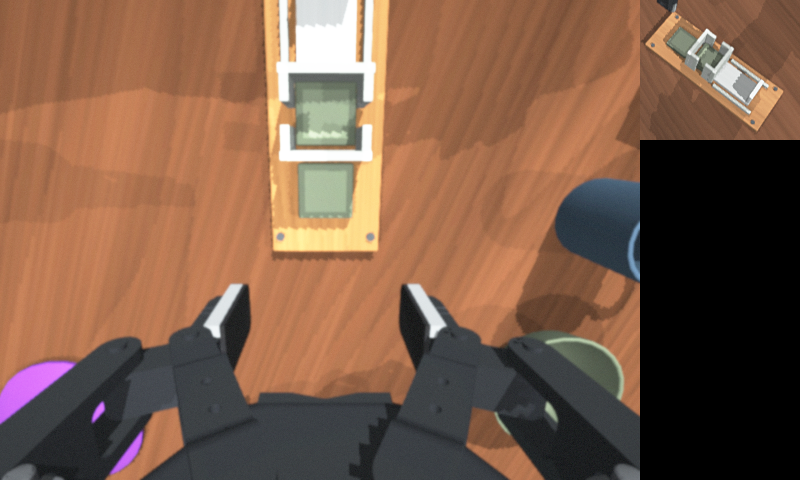

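The slide is back at rest. Tile1 lies on the bed, centre about (326,189). In the shaft, the next tile spans u 295–357.

```bash
cat >> h.py <<'E'
o=np.array([.476,.2195,0]); ex=np.array([.348,-.9375,0]);ex/=np.linalg.norm(ex);ey=np.array([-ex[1],ex[0],0])
def loc(p): return np.array([(p-o)@ex,(p-o)@ey,p[2]])
def wld(x,y,z): return o+ex*x+ey*y+np.array([0,0,z])
np.set_printoptions(precision=4,suppress=True)
E
python3 - <<'E'
from h import *
f="w8"
for p in[(298,163),(353,163),(353,215),(298,215),(326,189)]: print(loc(onz(f,*p,.024)))
for z in(.024,.036,.048): print(z,[loc(onz(f,*p,z)) for p in[(295,125),(357,125)]])
w=wld(.066,.0013,.0125);print(w,totool(w))
im=np.load("pics/w8.npz")["im"]; print(im[122,280:372:3].tolist())
E
```

```text
[ 0.037  -0.0229  0.024 ]
[0.037 0.024 0.024]
[0.0822 0.025  0.024 ]
[ 0.0822 -0.0238  0.024 ]
[0.0591 0.001  0.024 ]
0.024 [array([ 0.0061, -0.0247,  0.024 ]), array([0.0061, 0.0266, 0.024 ])]
0.036 [array([ 0.0066, -0.0238,  0.036 ]), array([0.0066, 0.0256, 0.036 ])]
0.048 [array([ 0.0071, -0.0228,  0.048 ]), array([0.007 , 0.0245, 0.048 ])]
[0.5002 0.1581 0.0125] [0.0196 0.001  0.1713]
[[97, 151, 210], [100, 156, 217], [96, 153, 213], [94, 146, 204], [87, 138, 191], [81, 114, 144], [103, 125, 112], [104, 126, 113], [126, 149, 135], [134, 160, 145], [161, 191, 173], [163, 193, 174], [166, 196, 177], [162, 193, 176], [163, 192, 174], [155, 186, 168], [160, 191, 170], [158, 186, 169], [161, 190, 172], [164, 193, 174], [161, 191, 171], [160, 191, 170], [154, 185, 166], [112, 133, 122], [108, 127, 115], [95, 120, 131], [84, 134, 190], [117, 188, 244], [117, 187, 244], [116, 184, 243], [117, 187, 244]]
```

Call:
carry_out:
  motion:
    - {"xyz": [0.01, 0.001, 0.03], "angular": [0, 0, 0]}
    - {"xyz": [0.02, 0.001, 0.07], "angular": [0, 0, 0]}
    - {"xyz": [0.02, 0.001, 0.11], "angular": [0, 0, 0]}
    - {"xyz": [0.02, 0.001, 0.14], "angular": [0, 0, 0]}
    - {"xyz": [0.02, 0.001, 0.16], "angular": [0, 0, 0]}
    - {"xyz": [0.02, 0.001, 0.17], "angular": [0, 0, 0]}
    - {"xyz": [0.02, 0.001, 0.171], "angular": [0, 0, 0]}
    - {"xyz": [0.02, 0.001, 0.171], "angular": [0, 0, 0]}

```text
clock: 23.25
position: [0.5011, 0.1578, 0.0137]
ee_rot: [0.571, 0.821, 0.0, 0.0]
ft_force: [0.4, 0.6, 0.1]
grip_width: 0.749
grasp_force: 0.0
```

Call:
carry_out:
  motion:
    - {"xyz": [0, 0, 0], "angular": [0, 0, 0]}
    - {"xyz": [0, 0, 0], "angular": [0, 0, 0]}
    - {"xyz": [0, 0, 0], "angular": [0, 0, 0]}
    - {"xyz": [0, 0, 0], "angular": [0, 0, 0]}
    - {"xyz": [0, 0, 0], "angular": [0, 0, 0]}
    - {"xyz": [0, 0, 0], "angular": [0, 0, 0]}
  hand: 0
  grip_force: 50

```text
clock: 23.85
position: [0.5016, 0.1576, 0.0144]
ee_rot: [0.571, 0.821, 0.001, 0.001]
ft_force: [-1.3, 0.2, 5.7]
grip_width: 0.544
grasp_force: 51.1
```

Call:
carry_out:
  motion:
    - {"xyz": [0, 0, -0.01], "angular": [0, 0, 0]}
    - {"xyz": [0, 0, -0.035], "angular": [0, 0, 0]}
    - {"xyz": [0, 0, -0.07], "angular": [0, 0, 0]}
    - {"xyz": [0, 0, -0.105], "angular": [0, 0, 0]}
    - {"xyz": [0, 0, -0.14], "angular": [0, 0, 0]}
    - {"xyz": [0, 0, -0.15], "angular": [0, 0, 0]}
    - {"xyz": [0, 0, -0.15], "angular": [0, 0, 0]}

```text
clock: 24.55
position: [0.5016, 0.1574, 0.1649]
ee_rot: [0.571, 0.821, 0.001, 0.002]
ft_force: [-0.0, 1.1, -0.6]
grip_width: 0.54
grasp_force: 51.8
```

Run:
```python
from h import *
# tile centre is 7mm toward tool +x of TCP ; target pocket +x side
c=np.array([.6285,-.105,0]); u=-ex
for k in(-1,1):
    w=c+u*(.025*k-.007)+np.array([0,0,.16]); print(k,w,totool(w))
```

```text
-1 [ 0.6396 -0.135   0.16  ] [-0.3222  0.0276  0.0054]
1 [ 0.6222 -0.0881  0.16  ] [-0.2722  0.0276  0.0053]
```

Call:
carry_out:
  motion:
    - {"xyz": [-0.012, 0.001, 0], "angular": [0, 0, 0]}
    - {"xyz": [-0.04, 0.004, 0], "angular": [0, 0, 0]}
    - {"xyz": [-0.075, 0.008, 0], "angular": [0, 0, 0]}
    - {"xyz": [-0.11, 0.011, 0], "angular": [0, 0, 0]}
    - {"xyz": [-0.145, 0.015, 0], "angular": [0, 0, 0]}
    - {"xyz": [-0.18, 0.018, 0], "angular": [0, 0, 0]}
    - {"xyz": [-0.215, 0.022, 0], "angular": [0, 0, 0]}
    - {"xyz": [-0.25, 0.025, 0], "angular": [0, 0, 0]}
    - {"xyz": [-0.272, 0.027, 0], "angular": [0, 0, 0]}
    - {"xyz": [-0.272, 0.027, 0], "angular": [0, 0, 0]}
    - {"xyz": [-0.272, 0.027, 0.03], "angular": [0, 0, 0]}
    - {"xyz": [-0.272, 0.027, 0.06], "angular": [0, 0, 0]}

```text
clock: 25.75
position: [0.6203, -0.0885, 0.1011]
ee_rot: [0.571, 0.821, -0.0, -0.0]
ft_force: [-0.6, -0.8, -0.4]
grip_width: 0.541
grasp_force: 51.7
```

Call:
carry_out:
  motion:
    - {"xyz": [0, 0, 0.02], "angular": [0, 0, 0]}
    - {"xyz": [0, 0, 0.045], "angular": [0, 0, 0]}
    - {"xyz": [0, 0, 0.07], "angular": [0, 0, 0]}
    - {"xyz": [0, 0, 0.085], "angular": [0, 0, 0]}
    - {"xyz": [0, 0, 0.091], "angular": [0, 0, 0]}
    - {"xyz": [0, 0, 0.091], "angular": [0, 0, 0]}
    - {"xyz": [0, 0, 0.091], "angular": [0, 0, 0]}

```text
clock: 26.45
position: [0.6209, -0.0883, 0.0122]
ee_rot: [0.571, 0.821, 0.0, 0.0]
ft_force: [-0.1, 0.7, -1.6]
grip_width: 0.54
grasp_force: 51.7
```

Call:
carry_out:
  motion:
    - {"xyz": [0, 0, 0], "angular": [0, 0, 0]}
    - {"xyz": [0, 0, 0], "angular": [0, 0, 0]}
    - {"xyz": [0, 0, 0], "angular": [0, 0, 0]}
    - {"xyz": [0, 0, -0.015], "angular": [0, 0, 0]}
    - {"xyz": [0, 0, -0.05], "angular": [0, 0, 0]}
    - {"xyz": [0, 0, -0.1], "angular": [0, 0, 0]}
    - {"xyz": [0, 0, -0.15], "angular": [0, 0, 0]}
    - {"xyz": [0, 0, -0.19], "angular": [0, 0, 0]}
    - {"xyz": [0, 0, -0.19], "angular": [0, 0, 0]}
    - {"xyz": [0, 0, -0.19], "angular": [0, 0, 0]}
  hand: 0.65

```text
clock: 27.45
position: [0.6212, -0.0882, 0.2038]
ee_rot: [0.571, 0.821, 0.0, 0.001]
ft_force: [-1.1, 0.7, -0.5]
grip_width: 0.646
grasp_force: 0.0
```

Run:
```python
from h import *
s=get_obs();print(s["position"],s["joint_velocities"]);snap("wrist","w9")
print("above tab start",totool(wld(-.140,.0013,.2)))
def tiles(f,z):
    im=np.load(f"pics/{f}.npz")["im"]; h=cv2.cvtColor(im,cv2.COLOR_BGR2HSV); m=cv2.inRange(h,(35,20,40),(95,140,255)); m=cv2.morphologyEx(m,cv2.MORPH_OPEN,np.ones((3,3)))
    n,l,st,ce=cv2.connectedComponentsWithStats(m)
    for i in range(1,n):
        if st[i,4]>150: print(st[i],ce[i],onz(f,*ce[i],z))
tiles("w9",.02)
```

```text
[ 0.6212 -0.0882  0.2038] [-0.0017  0.0351  0.0165  0.0407  0.0038 -0.0086 -0.0025]
above tab start [ 0.4789 -0.0269  0.002 ]
[  483    20   157   161 19073] [561.725  99.994] [0.7815 0.0792 0.02  ]
[ 299  182   52   98 4639] [324.7286 229.8198] [ 0.627  -0.1035  0.02  ]
```

Both tiles lie side by side in the pot (one 52x98 px blob, centred). Second stroke.

Call:
carry_out:
  motion:
    - {"xyz": [0.03, -0.002, 0], "angular": [0, 0, 0]}
    - {"xyz": [0.075, -0.005, 0], "angular": [0, 0, 0]}
    - {"xyz": [0.12, -0.008, 0], "angular": [0, 0, 0]}
    - {"xyz": [0.165, -0.01, 0], "angular": [0, 0, 0]}
    - {"xyz": [0.21, -0.012, 0], "angular": [0, 0, 0]}
    - {"xyz": [0.255, -0.015, 0], "angular": [0, 0, 0]}
    - {"xyz": [0.3, -0.018, 0], "angular": [0, 0, 0]}
    - {"xyz": [0.345, -0.02, 0], "angular": [0, 0, 0]}
    - {"xyz": [0.39, -0.023, 0], "angular": [0, 0, 0]}
    - {"xyz": [0.435, -0.025, 0], "angular": [0, 0, 0]}
    - {"xyz": [0.465, -0.027, 0], "angular": [0, 0, 0]}
    - {"xyz": [0.479, -0.027, 0], "angular": [0, 0, 0]}
  hand: 0

```text
clock: 28.7
position: [0.4257, 0.3539, 0.2009]
ee_rot: [0.569, 0.822, -0.001, -0.001]
ft_force: [0.5, 0.1, -0.2]
grip_width: 0.006
grasp_force: 0.0
```

Call:
carry_out:
  motion:
    - {"xyz": [0, 0, 0], "angular": [0, 0, 0]}
    - {"xyz": [0, 0, 0], "angular": [0, 0, 0]}
    - {"xyz": [0, 0, 0.03], "angular": [0, 0, 0]}
    - {"xyz": [0, 0, 0.07], "angular": [0, 0, 0]}
    - {"xyz": [0, 0, 0.11], "angular": [0, 0, 0]}
    - {"xyz": [0, 0, 0.145], "angular": [0, 0, 0]}
    - {"xyz": [0, 0, 0.165], "angular": [0, 0, 0]}
    - {"xyz": [0, 0, 0.167], "angular": [0, 0, 0]}
    - {"xyz": [0, 0, 0.167], "angular": [0, 0, 0]}

```text
clock: 29.6
position: [0.4292, 0.3502, 0.035]
ee_rot: [0.571, 0.821, -0.0, -0.0]
ft_force: [0.4, 0.4, 1.1]
grip_width: 0.003
grasp_force: 0.0
```

Call:
carry_out:
  motion:
    - {"xyz": [-0.01, 0, 0], "angular": [0, 0, 0]}
    - {"xyz": [-0.02, 0, 0], "angular": [0, 0, 0]}
    - {"xyz": [-0.03, 0, 0], "angular": [0, 0, 0]}
    - {"xyz": [-0.04, 0, 0], "angular": [0, 0, 0]}
    - {"xyz": [-0.05, 0, 0], "angular": [0, 0, 0]}
    - {"xyz": [-0.06, 0, 0], "angular": [0, 0, 0]}
    - {"xyz": [-0.068, 0, 0], "angular": [0, 0, 0]}
    - {"xyz": [-0.076, 0, 0], "angular": [0, 0, 0]}
    - {"xyz": [-0.082, 0, 0], "angular": [0, 0, 0]}
    - {"xyz": [-0.087, 0, 0], "angular": [0, 0, 0]}
    - {"xyz": [-0.09, 0, 0], "angular": [0, 0, 0]}
    - {"xyz": [-0.09, 0, 0], "angular": [0, 0, 0]}

```text
clock: 30.8
position: [0.4593, 0.2709, 0.0363]
ee_rot: [0.57, 0.822, 0.003, -0.002]
ft_force: [-3.8, 15.8, -1.6]
grip_width: 0.003
grasp_force: 8.4
```

Call:
carry_out:
  motion:
    - {"xyz": [-0.001, 0, 0], "angular": [0, 0, 0]}
    - {"xyz": [-0.002, 0, 0], "angular": [0, 0, 0]}
    - {"xyz": [-0.002, 0, 0], "angular": [0, 0, 0]}

```text
clock: 31.1
position: [0.4593, 0.2709, 0.0364]
ee_rot: [0.569, 0.822, 0.004, -0.002]
ft_force: [-4.8, 23.1, -4.2]
grip_width: 0.002
grasp_force: 11.4
```

Against the stop again. Retract and go over the exit.

Call:
carry_out:
  motion:
    - {"xyz": [0.01, 0, 0], "angular": [0, 0, 0]}
    - {"xyz": [0.025, 0, 0], "angular": [0, 0, 0]}
    - {"xyz": [0.04, 0, 0], "angular": [0, 0, 0]}
    - {"xyz": [0.055, 0, 0], "angular": [0, 0, 0]}
    - {"xyz": [0.07, 0, 0], "angular": [0, 0, 0]}
    - {"xyz": [0.085, 0, 0], "angular": [0, 0, 0]}
    - {"xyz": [0.093, 0, 0], "angular": [0, 0, 0]}
    - {"xyz": [0.093, 0, -0.03], "angular": [0, 0, 0]}
    - {"xyz": [0.093, 0, -0.07], "angular": [0, 0, 0]}
    - {"xyz": [0.07, 0, -0.1], "angular": [0, 0, 0]}
    - {"xyz": [0.03, 0, -0.12], "angular": [0, 0, 0]}
    - {"xyz": [-0.01, 0, -0.13], "angular": [0, 0, 0]}

```text
clock: 32.3
position: [0.4651, 0.2545, 0.167]
ee_rot: [0.571, 0.821, 0.001, 0.001]
ft_force: [1.2, 0.7, -0.2]
grip_width: -0.002
grasp_force: 0.0
```

Call:
carry_out:
  motion:
    - {"xyz": [-0.045, 0, -0.01], "angular": [0, 0, 0]}
    - {"xyz": [-0.09, 0, -0.02], "angular": [0, 0, 0]}
    - {"xyz": [-0.125, 0, -0.02], "angular": [0, 0, 0]}
    - {"xyz": [-0.125, 0, -0.02], "angular": [0, 0, 0]}
    - {"xyz": [-0.125, 0, -0.02], "angular": [0, 0, 0]}
    - {"xyz": [-0.125, 0, -0.02], "angular": [0, 0, 0]}
  hand: 0.75

```text
clock: 32.9
position: [0.5072, 0.1393, 0.1849]
ee_rot: [0.57, 0.821, -0.0, 0.0]
ft_force: [-0.5, 1.2, -0.8]
grip_width: 0.746
grasp_force: 0.0
```

```bash
cat >> h.py <<'E'
def tiles(f,z):
    im=np.load(f"pics/{f}.npz")["im"]; h=cv2.cvtColor(im,cv2.COLOR_BGR2HSV); m=cv2.inRange(h,(35,20,40),(95,140,255)); m=cv2.morphologyEx(m,cv2.MORPH_OPEN,np.ones((3,3)))
    n,l,st,ce=cv2.connectedComponentsWithStats(m)
    for i in range(1,n):
        if st[i,4]>150: print(st[i],ce[i],onz(f,*ce[i],z),loc(onz(f,*ce[i],z)))
E
python3 - <<'E'
from h import *
s=get_obs(); print(s["position"],s["ft_force"])
snap("wrist","w10"); tiles("w8",.024); print(); tiles("w10",.024)
print(totool(wld(.066,.0013,.0125)))
# lid check by side cam vs s4
snap("side","s10"); a=np.load("pics/s4.npz")["im"][270:390,320:420].astype(int);b=np.load("pics/s10.npz")["im"][270:390,320:420].astype(int)
print("lid diff",np.abs(a-b).mean(), (np.abs(a-b).max(2)>40).mean())
E
```

```text
[0.5072 0.1393 0.1849] [-0.4512  1.1934 -0.7555]
[ 295   81   62   64 3795] [325.4764 112.5183] [0.4752 0.2231 0.024 ] [-0.0037  0.0005  0.024 ]
[ 299  164   54   53 2793] [325.1515 189.797 ] [0.4971 0.1635 0.024 ] [0.0598 0.0003 0.024 ]
[ 528  332   95   68 2483] [586.18   358.7523] [0.8006 0.096  0.024 ] [0.2287 0.2614 0.024 ]
[545 401  14  21 171] [551.2222 411.2515] [0.8002 0.0284 0.024 ] [0.292  0.2375 0.024 ]

[ 296   83   57   61 3340] [324.1234 112.8296] [0.4753 0.2228 0.024 ] [-0.0033  0.0005  0.024 ]
[ 298  164   53   53 2765] [323.923 189.694] [0.4972 0.1633 0.024 ] [0.0601 0.0003 0.024 ]
[ 526  331   95   67 2413] [584.1799 357.523 ] [0.8003 0.0963 0.024 ] [0.2284 0.2612 0.024 ]
[545 401  14  22 174] [551.2069 411.2241] [0.8025 0.0279 0.024 ] [0.2933 0.2394 0.024 ]
[0.0198 0.     0.1724]
lid diff 17.545194444444444 0.333
```

Call:
carry_out:
  motion:
    - {"xyz": [0.01, 0, 0.03], "angular": [0, 0, 0]}
    - {"xyz": [0.02, 0, 0.07], "angular": [0, 0, 0]}
    - {"xyz": [0.02, 0, 0.11], "angular": [0, 0, 0]}
    - {"xyz": [0.02, 0, 0.14], "angular": [0, 0, 0]}
    - {"xyz": [0.02, 0, 0.16], "angular": [0, 0, 0]}
    - {"xyz": [0.02, 0, 0.17], "angular": [0, 0, 0]}
    - {"xyz": [0.02, 0, 0.173], "angular": [0, 0, 0]}
    - {"xyz": [0.02, 0, 0.173], "angular": [0, 0, 0]}

```text
clock: 33.8
position: [0.5009, 0.1577, 0.0124]
ee_rot: [0.571, 0.821, 0.0, 0.0]
ft_force: [-0.3, 0.4, 1.0]
grip_width: 0.751
grasp_force: 0.0
```

Call:
carry_out:
  motion:
    - {"xyz": [0, 0, 0], "angular": [0, 0, 0]}
    - {"xyz": [0, 0, 0], "angular": [0, 0, 0]}
    - {"xyz": [0, 0, 0], "angular": [0, 0, 0]}
    - {"xyz": [0, 0, 0], "angular": [0, 0, 0]}
    - {"xyz": [0, 0, 0], "angular": [0, 0, 0]}
    - {"xyz": [0, 0, 0], "angular": [0, 0, 0]}
  hand: 0
  grip_force: 50

```text
clock: 34.4
position: [0.5016, 0.1575, 0.0133]
ee_rot: [0.571, 0.821, 0.001, 0.001]
ft_force: [-1.5, -1.0, 5.0]
grip_width: 0.545
grasp_force: 51.6
```

Call:
carry_out:
  motion:
    - {"xyz": [0, 0, -0.01], "angular": [0, 0, 0]}
    - {"xyz": [0, 0, -0.035], "angular": [0, 0, 0]}
    - {"xyz": [0, 0, -0.07], "angular": [0, 0, 0]}
    - {"xyz": [0, 0, -0.105], "angular": [0, 0, 0]}
    - {"xyz": [0, 0, -0.14], "angular": [0, 0, 0]}
    - {"xyz": [0, 0, -0.15], "angular": [0, 0, 0]}
    - {"xyz": [0, 0, -0.15], "angular": [0, 0, 0]}

```text
clock: 35.1
position: [0.5016, 0.1574, 0.1639]
ee_rot: [0.571, 0.821, 0.001, 0.002]
ft_force: [0.5, 1.3, -0.9]
grip_width: 0.543
grasp_force: 51.6
```

Run:
```python
from h import *
c=np.array([.6285,-.105,0]); u=-ex
for k in(-1,1):
    w=c+u*(.025*k-.007)+np.array([0,0,.16]); print(k,w,totool(w))
```

```text
-1 [ 0.6396 -0.135   0.16  ] [-0.3222  0.0276  0.0044]
1 [ 0.6222 -0.0881  0.16  ] [-0.2722  0.0276  0.0043]
```

Call:
carry_out:
  motion:
    - {"xyz": [-0.012, 0.001, 0], "angular": [0, 0, 0]}
    - {"xyz": [-0.04, 0.004, 0], "angular": [0, 0, 0]}
    - {"xyz": [-0.075, 0.007, 0], "angular": [0, 0, 0]}
    - {"xyz": [-0.11, 0.01, 0], "angular": [0, 0, 0]}
    - {"xyz": [-0.15, 0.013, 0], "angular": [0, 0, 0]}
    - {"xyz": [-0.19, 0.017, 0], "angular": [0, 0, 0]}
    - {"xyz": [-0.23, 0.02, 0], "angular": [0, 0, 0]}
    - {"xyz": [-0.27, 0.023, 0], "angular": [0, 0, 0]}
    - {"xyz": [-0.305, 0.026, 0], "angular": [0, 0, 0]}
    - {"xyz": [-0.318, 0.027, 0], "angular": [0, 0, 0]}
    - {"xyz": [-0.318, 0.027, 0], "angular": [0, 0, 0]}
    - {"xyz": [-0.318, 0.027, 0.03], "angular": [0, 0, 0]}

```text
clock: 36.3
position: [0.6384, -0.1304, 0.1341]
ee_rot: [0.571, 0.821, 0.001, 0.002]
ft_force: [-0.1, 0.1, -0.2]
grip_width: 0.541
grasp_force: 51.6
```

Call:
carry_out:
  motion:
    - {"xyz": [0, 0, 0.03], "angular": [0, 0, 0]}
    - {"xyz": [0, 0, 0.06], "angular": [0, 0, 0]}
    - {"xyz": [0, 0, 0.085], "angular": [0, 0, 0]}
    - {"xyz": [0, 0, 0.1], "angular": [0, 0, 0]}
    - {"xyz": [0, 0, 0.109], "angular": [0, 0, 0]}
    - {"xyz": [0, 0, 0.109], "angular": [0, 0, 0]}
    - {"xyz": [0, 0, 0.109], "angular": [0, 0, 0]}

```text
clock: 37.0
position: [0.6373, -0.131, 0.0237]
ee_rot: [0.571, 0.821, 0.0, 0.001]
ft_force: [-0.0, -0.5, -0.6]
grip_width: 0.542
grasp_force: 52.4
```

Call:
carry_out:
  motion:
    - {"xyz": [0, 0, 0], "angular": [0, 0, 0]}
    - {"xyz": [0, 0, 0], "angular": [0, 0, 0]}
    - {"xyz": [0, 0, 0], "angular": [0, 0, 0]}
    - {"xyz": [0, 0, -0.015], "angular": [0, 0, 0]}
    - {"xyz": [0, 0, -0.05], "angular": [0, 0, 0]}
    - {"xyz": [0, 0, -0.1], "angular": [0, 0, 0]}
    - {"xyz": [0, 0, -0.15], "angular": [0, 0, 0]}
    - {"xyz": [0, 0, -0.18], "angular": [0, 0, 0]}
    - {"xyz": [0, 0, -0.18], "angular": [0, 0, 0]}
    - {"xyz": [0, 0, -0.18], "angular": [0, 0, 0]}
  hand: 0.63

```text
clock: 38.0
position: [0.637, -0.1314, 0.2042]
ee_rot: [0.571, 0.821, 0.0, 0.001]
ft_force: [0.2, -0.2, -0.8]
grip_width: 0.624
grasp_force: 0.0
```

Run:
```python
from h import *
s=get_obs();print(s["position"]);snap("wrist","w11")
print("above tab start",totool(wld(-.138,.0013,.2)))
tiles("w11",.024)
snap("side","s11")
def mk(f): return np.load(f"pics/{f}.npz")["im"][260:400,310:430]
cv2.imwrite("pics/lidcmp.png",np.hstack([mk("s4"),mk("s10"),mk("s11")]))
for a,b in(("s4","s10"),("s4","s11"),("s10","s11")): print(a,b,(np.abs(mk(a).astype(int)-mk(b)).max(2)>40).mean())
```

```text
[ 0.637  -0.1314  0.2042]
above tab start [ 0.5229 -0.0268  0.0028]
[  490     0   150   123 15722] [565.3402  55.2762] [0.7797 0.0667 0.024 ] [0.2489 0.2315 0.024 ]
[ 299  131   53  105 5355] [324.5557 183.2246] [ 0.6267 -0.1042  0.024 ] [0.3559 0.0287 0.024 ]
s4 s10 0.29125
s4 s11 0.21833333333333332
s10 s11 0.2930952380952381
```

Call:
carry_out:
  motion:
    - {"xyz": [0.035, -0.002, 0], "angular": [0, 0, 0]}
    - {"xyz": [0.08, -0.005, 0], "angular": [0, 0, 0]}
    - {"xyz": [0.128, -0.008, 0], "angular": [0, 0, 0]}
    - {"xyz": [0.176, -0.01, 0], "angular": [0, 0, 0]}
    - {"xyz": [0.224, -0.012, 0], "angular": [0, 0, 0]}
    - {"xyz": [0.272, -0.015, 0], "angular": [0, 0, 0]}
    - {"xyz": [0.32, -0.018, 0], "angular": [0, 0, 0]}
    - {"xyz": [0.368, -0.02, 0], "angular": [0, 0, 0]}
    - {"xyz": [0.416, -0.023, 0], "angular": [0, 0, 0]}
    - {"xyz": [0.464, -0.025, 0], "angular": [0, 0, 0]}
    - {"xyz": [0.505, -0.027, 0], "angular": [0, 0, 0]}
    - {"xyz": [0.523, -0.027, 0], "angular": [0, 0, 0]}
  hand: 0

```text
clock: 39.3
position: [0.4259, 0.3528, 0.2021]
ee_rot: [0.569, 0.823, -0.0, -0.001]
ft_force: [0.7, -0.3, 0.3]
grip_width: -0.001
grasp_force: 0.0
```

Call:
carry_out:
  motion:
    - {"xyz": [0, 0, 0], "angular": [0, 0, 0]}
    - {"xyz": [0, 0, 0], "angular": [0, 0, 0]}
    - {"xyz": [0, 0, 0.03], "angular": [0, 0, 0]}
    - {"xyz": [0, 0, 0.07], "angular": [0, 0, 0]}
    - {"xyz": [0, 0, 0.11], "angular": [0, 0, 0]}
    - {"xyz": [0, 0, 0.145], "angular": [0, 0, 0]}
    - {"xyz": [0, 0, 0.165], "angular": [0, 0, 0]}
    - {"xyz": [0, 0, 0.168], "angular": [0, 0, 0]}
    - {"xyz": [0, 0, 0.168], "angular": [0, 0, 0]}

```text
clock: 40.2
position: [0.4298, 0.3483, 0.0348]
ee_rot: [0.571, 0.821, -0.0, -0.0]
ft_force: [0.0, 0.7, 0.2]
grip_width: -0.0
grasp_force: 0.0
```

Call:
carry_out:
  motion:
    - {"xyz": [-0.01, 0, 0], "angular": [0, 0, 0]}
    - {"xyz": [-0.02, 0, 0], "angular": [0, 0, 0]}
    - {"xyz": [-0.03, 0, 0], "angular": [0, 0, 0]}
    - {"xyz": [-0.04, 0, 0], "angular": [0, 0, 0]}
    - {"xyz": [-0.05, 0, 0], "angular": [0, 0, 0]}
    - {"xyz": [-0.06, 0, 0], "angular": [0, 0, 0]}
    - {"xyz": [-0.068, 0, 0], "angular": [0, 0, 0]}
    - {"xyz": [-0.075, 0, 0], "angular": [0, 0, 0]}
    - {"xyz": [-0.081, 0, 0], "angular": [0, 0, 0]}
    - {"xyz": [-0.086, 0, 0], "angular": [0, 0, 0]}
    - {"xyz": [-0.088, 0, 0], "angular": [0, 0, 0]}
    - {"xyz": [-0.088, 0, 0], "angular": [0, 0, 0]}

```text
clock: 41.4
position: [0.4592, 0.2709, 0.0364]
ee_rot: [0.57, 0.822, 0.003, -0.002]
ft_force: [-3.5, 15.9, -2.1]
grip_width: 0.001
grasp_force: 8.5
```

Call:
carry_out:
  motion:
    - {"xyz": [-0.001, 0, 0], "angular": [0, 0, 0]}
    - {"xyz": [-0.002, 0, 0], "angular": [0, 0, 0]}
    - {"xyz": [-0.002, 0, 0], "angular": [0, 0, 0]}

```text
clock: 41.7
position: [0.4593, 0.2708, 0.0364]
ee_rot: [0.569, 0.822, 0.004, -0.002]
ft_force: [-5.6, 23.2, -4.6]
grip_width: 0.005
grasp_force: 11.5
```

Call:
carry_out:
  motion:
    - {"xyz": [0.01, 0, 0], "angular": [0, 0, 0]}
    - {"xyz": [0.025, 0, 0], "angular": [0, 0, 0]}
    - {"xyz": [0.04, 0, 0], "angular": [0, 0, 0]}
    - {"xyz": [0.055, 0, 0], "angular": [0, 0, 0]}
    - {"xyz": [0.07, 0, 0], "angular": [0, 0, 0]}
    - {"xyz": [0.085, 0, 0], "angular": [0, 0, 0]}
    - {"xyz": [0.093, 0, 0], "angular": [0, 0, 0]}
    - {"xyz": [0.093, 0, -0.03], "angular": [0, 0, 0]}
    - {"xyz": [0.093, 0, -0.07], "angular": [0, 0, 0]}
    - {"xyz": [0.07, 0, -0.1], "angular": [0, 0, 0]}
    - {"xyz": [0.03, 0, -0.12], "angular": [0, 0, 0]}
    - {"xyz": [-0.01, 0, -0.13], "angular": [0, 0, 0]}

```text
clock: 42.9
position: [0.4652, 0.2545, 0.167]
ee_rot: [0.571, 0.821, 0.001, 0.001]
ft_force: [0.0, -0.3, -1.2]
grip_width: -0.002
grasp_force: 0.0
```

Call:
carry_out:
  motion:
    - {"xyz": [-0.045, 0, -0.01], "angular": [0, 0, 0]}
    - {"xyz": [-0.09, 0, -0.02], "angular": [0, 0, 0]}
    - {"xyz": [-0.125, 0, -0.02], "angular": [0, 0, 0]}
    - {"xyz": [-0.125, 0, -0.02], "angular": [0, 0, 0]}
    - {"xyz": [-0.125, 0, -0.02], "angular": [0, 0, 0]}
    - {"xyz": [-0.125, 0, -0.02], "angular": [0, 0, 0]}
  hand: 0.75

```text
clock: 43.5
position: [0.5072, 0.1392, 0.185]
ee_rot: [0.57, 0.821, -0.0, 0.0]
ft_force: [-0.5, 0.6, 0.5]
grip_width: 0.751
grasp_force: 0.0
```

Run:
```python
from h import *
s=get_obs(); print(s["position"],s["ft_force"])
snap("wrist","w12"); tiles("w12",.024)
print(totool(wld(.066,.0013,.0125)))
im=np.load("pics/w12.npz")["im"]; print(im[100:160:8,324].tolist())
```

```text
[0.5072 0.1392 0.185 ] [-0.5074  0.5542  0.4521]
[ 298  164   53   53 2750] [323.8207 189.5644] [0.4971 0.1633 0.024 ] [0.06   0.0002 0.024 ]
[ 526  331   95   68 2446] [584.0139 357.5278] [0.8003 0.0962 0.024 ] [0.2285 0.2611 0.024 ]
[545 400  14  23 187] [551.     411.3048] [0.8025 0.0276 0.024 ] [0.2935 0.2393 0.024 ]
[ 0.0198 -0.      0.1724]
[[71, 115, 159], [105, 166, 227], [100, 162, 224], [96, 152, 212], [72, 110, 154], [69, 108, 152], [105, 133, 167], [255, 255, 255]]
```

The shaft is empty (bare bed showing) and the last tile is at the exit.

Call:
carry_out:
  motion:
    - {"xyz": [0.01, 0, 0.03], "angular": [0, 0, 0]}
    - {"xyz": [0.02, 0, 0.07], "angular": [0, 0, 0]}
    - {"xyz": [0.02, 0, 0.11], "angular": [0, 0, 0]}
    - {"xyz": [0.02, 0, 0.14], "angular": [0, 0, 0]}
    - {"xyz": [0.02, 0, 0.16], "angular": [0, 0, 0]}
    - {"xyz": [0.02, 0, 0.17], "angular": [0, 0, 0]}
    - {"xyz": [0.02, 0, 0.172], "angular": [0, 0, 0]}
    - {"xyz": [0.02, 0, 0.172], "angular": [0, 0, 0]}

```text
clock: 44.35
position: [0.501, 0.1579, 0.0135]
ee_rot: [0.571, 0.821, 0.0, 0.0]
ft_force: [0.3, -0.5, 0.4]
grip_width: 0.752
grasp_force: 0.0
```

Call:
carry_out:
  motion:
    - {"xyz": [0, 0, 0], "angular": [0, 0, 0]}
    - {"xyz": [0, 0, 0], "angular": [0, 0, 0]}
    - {"xyz": [0, 0, 0], "angular": [0, 0, 0]}
    - {"xyz": [0, 0, 0], "angular": [0, 0, 0]}
    - {"xyz": [0, 0, 0], "angular": [0, 0, 0]}
    - {"xyz": [0, 0, 0], "angular": [0, 0, 0]}
  hand: 0
  grip_force: 50

```text
clock: 44.95
position: [0.5016, 0.1576, 0.0144]
ee_rot: [0.571, 0.821, 0.001, 0.001]
ft_force: [-2.0, -0.4, 6.1]
grip_width: 0.547
grasp_force: 51.2
```

Call:
carry_out:
  motion:
    - {"xyz": [0, 0, -0.01], "angular": [0, 0, 0]}
    - {"xyz": [0, 0, -0.035], "angular": [0, 0, 0]}
    - {"xyz": [0, 0, -0.07], "angular": [0, 0, 0]}
    - {"xyz": [0, 0, -0.105], "angular": [0, 0, 0]}
    - {"xyz": [0, 0, -0.14], "angular": [0, 0, 0]}
    - {"xyz": [0, 0, -0.15], "angular": [0, 0, 0]}
    - {"xyz": [0, 0, -0.15], "angular": [0, 0, 0]}

```text
clock: 45.65
position: [0.5016, 0.1574, 0.1649]
ee_rot: [0.571, 0.821, 0.001, 0.002]
ft_force: [-0.5, -0.2, -1.0]
grip_width: 0.541
grasp_force: 51.7
```

Call:
carry_out:
  motion:
    - {"xyz": [-0.012, 0.001, 0], "angular": [0, 0, 0]}
    - {"xyz": [-0.04, 0.004, 0], "angular": [0, 0, 0]}
    - {"xyz": [-0.075, 0.008, 0], "angular": [0, 0, 0]}
    - {"xyz": [-0.11, 0.011, 0], "angular": [0, 0, 0]}
    - {"xyz": [-0.145, 0.015, 0], "angular": [0, 0, 0]}
    - {"xyz": [-0.18, 0.018, 0], "angular": [0, 0, 0]}
    - {"xyz": [-0.215, 0.022, 0], "angular": [0, 0, 0]}
    - {"xyz": [-0.25, 0.025, 0], "angular": [0, 0, 0]}
    - {"xyz": [-0.272, 0.027, 0], "angular": [0, 0, 0]}
    - {"xyz": [-0.272, 0.027, 0], "angular": [0, 0, 0]}
    - {"xyz": [-0.272, 0.027, 0], "angular": [0, 0, 0]}
    - {"xyz": [-0.272, 0.027, 0.03], "angular": [0, 0, 0]}

```text
clock: 46.85
position: [0.6223, -0.0873, 0.1352]
ee_rot: [0.57, 0.821, 0.001, 0.002]
ft_force: [0.8, -0.7, 0.1]
grip_width: 0.54
grasp_force: 51.7
```

Call:
carry_out:
  motion:
    - {"xyz": [0, 0, 0.03], "angular": [0, 0, 0]}
    - {"xyz": [0, 0, 0.06], "angular": [0, 0, 0]}
    - {"xyz": [0, 0, 0.085], "angular": [0, 0, 0]}
    - {"xyz": [0, 0, 0.1], "angular": [0, 0, 0]}
    - {"xyz": [0, 0, 0.109], "angular": [0, 0, 0]}
    - {"xyz": [0, 0, 0.109], "angular": [0, 0, 0]}
    - {"xyz": [0, 0, 0.109], "angular": [0, 0, 0]}

```text
clock: 47.55
position: [0.6212, -0.088, 0.0246]
ee_rot: [0.571, 0.821, 0.0, 0.0]
ft_force: [-1.1, -0.4, -0.5]
grip_width: 0.544
grasp_force: 52.9
```

Call:
carry_out:
  motion:
    - {"xyz": [0, 0, 0], "angular": [0, 0, 0]}
    - {"xyz": [0, 0, 0], "angular": [0, 0, 0]}
    - {"xyz": [0, 0, 0], "angular": [0, 0, 0]}
    - {"xyz": [0, 0, -0.015], "angular": [0, 0, 0]}
    - {"xyz": [0, 0, -0.05], "angular": [0, 0, 0]}
    - {"xyz": [0, 0, -0.1], "angular": [0, 0, 0]}
    - {"xyz": [0, 0, -0.15], "angular": [0, 0, 0]}
    - {"xyz": [0, 0, -0.2], "angular": [0, 0, 0]}
    - {"xyz": [0, 0, -0.22], "angular": [0, 0, 0]}
    - {"xyz": [0, 0, -0.22], "angular": [0, 0, 0]}
    - {"xyz": [0, 0, -0.22], "angular": [0, 0, 0]}
    - {"xyz": [0, 0, -0.22], "angular": [0, 0, 0]}
  hand: 0.65

```text
clock: 48.75
position: [0.6201, -0.0884, 0.2429]
ee_rot: [0.571, 0.821, -0.0, -0.001]
ft_force: [-0.3, 0.8, -0.5]
grip_width: 0.651
grasp_force: 0.0
```

Run:
```python
from h import *
s=get_obs();print(s["position"]);snap("wrist","w13");tiles("w13",.032)
```

```text
[ 0.6201 -0.0884  0.2429]
[  467    36   136   141 14622] [535.2593 105.94  ] [0.7736 0.0742 0.032 ] [0.2398 0.2285 0.032 ]
[ 303  178   47   90 3990] [326.088  222.5995] [ 0.6262 -0.1023  0.032 ] [0.3539 0.0288 0.032 ]
```

Call:
carry_out:
  motion:
    - {"xyz": [-0.015, -0.016, 0], "angular": [0, 0, 0]}
    - {"xyz": [-0.045, -0.05, 0], "angular": [0, 0, 0]}
    - {"xyz": [-0.075, -0.083, 0], "angular": [0, 0, 0]}
    - {"xyz": [-0.105, -0.116, 0], "angular": [0, 0, 0]}
    - {"xyz": [-0.135, -0.149, 0], "angular": [0, 0, 0]}
    - {"xyz": [-0.165, -0.182, 0], "angular": [0, 0, 0]}
    - {"xyz": [-0.18, -0.2, 0], "angular": [0, 0, 0]}
    - {"xyz": [-0.19, -0.209, 0], "angular": [0, 0, 0]}
    - {"xyz": [-0.19, -0.209, 0], "angular": [0, 0, 0]}
    - {"xyz": [-0.19, -0.209, 0], "angular": [0, 0, 0]}
    - {"xyz": [-0.19, -0.209, 0], "angular": [0, 0, 0]}
  hand: 0.6

```text
clock: 49.9
position: [0.4922, -0.3371, 0.2439]
ee_rot: [0.57, 0.822, 0.0, -0.0]
ft_force: [-0.1, 0.2, -0.3]
grip_width: 0.601
grasp_force: 0.0
```

Run:
```python
from h import *
s=get_obs();print(s["position"],s["joint_velocities"]);snap("wrist","w14");snap("scene","a14")
a=np.load("pics/w14.npz")["im"];b=np.load("pics/w13.npz")["im"][60:380,220:460];can=np.zeros((480,800,3),np.uint8);can[:,:640]=a;b=cv2.resize(b,(160,213));can[:213,640:]=b
b=np.load("pics/a14.npz")["im"][100:340,180:340];can[230:470,640:]=b
cv2.imwrite("pics/c14.png",can)
```

```text
[ 0.4922 -0.3371  0.2439] [-0.0003 -0.0014  0.0038 -0.0024  0.0013  0.0008  0.0034]
```

View pics/c14.png

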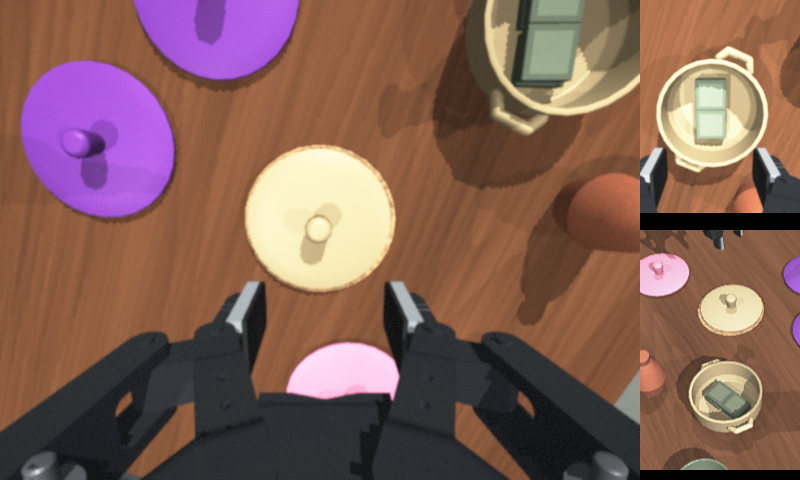

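Four tiles lie in two neat stacks in the pot. The lid is still flat on the mat, knob top at (318,228).

Run:
```python
from h import *
p=onz("w14",318,227,.052);print(p,totool([p[0],p[1],.0235]))
print("lid c", onz("w14",320,217,.011))
im=np.load("pics/w13.npz")["im"]
# rim: fit ellipse to pot outline (cream colour)
h=cv2.cvtColor(im,cv2.COLOR_BGR2HSV); m=cv2.inRange(h,(15,20,150),(35,140,255)); m[330:]=0
q=[]
for v in range(150,290,6):
    u=np.where(m[v,230:430])[0]+230
    if len(u): q+=[onz("w13",u[0],v,.065)[:2],onz("w13",u[-1],v,.065)[:2]]
q=np.array(q)
from scipy.optimize import least_squares
r=least_squares(lambda c:np.hypot(*(q-c[:2]).T)-c[2],[.628,-.104,.08],loss="soft_l1",f_scale=.001);print(r.x,np.abs(r.fun).mean())
c=np.array([.6285,-.105,.065]);print(proj("w13",c+[0.08,0,0]),proj("w13",c-[0.08,0,0]),proj("w13",c+[0,.08,0]))
```

```text
[ 0.4911 -0.3536  0.052 ] [-0.0147 -0.0065  0.2205]
lid c [ 0.4921 -0.352   0.011 ]
[ 0.6288 -0.1053  0.0798] 0.0011187263408895714
[404.3516 261.4262] [247.2057 205.1567] [358.6631 153.1252]
```

Call:
carry_out:
  motion:
    - {"xyz": [-0.007, -0.003, 0.03], "angular": [0, 0, 0]}
    - {"xyz": [-0.015, -0.006, 0.07], "angular": [0, 0, 0]}
    - {"xyz": [-0.015, -0.006, 0.11], "angular": [0, 0, 0]}
    - {"xyz": [-0.015, -0.006, 0.145], "angular": [0, 0, 0]}
    - {"xyz": [-0.015, -0.006, 0.175], "angular": [0, 0, 0]}
    - {"xyz": [-0.015, -0.006, 0.2], "angular": [0, 0, 0]}
    - {"xyz": [-0.015, -0.006, 0.213], "angular": [0, 0, 0]}
    - {"xyz": [-0.015, -0.006, 0.219], "angular": [0, 0, 0]}
    - {"xyz": [-0.015, -0.006, 0.219], "angular": [0, 0, 0]}
    - {"xyz": [-0.015, -0.006, 0.219], "angular": [0, 0, 0]}

```text
clock: 51.0
position: [0.4914, -0.3557, 0.0262]
ee_rot: [0.571, 0.821, -0.0, 0.001]
ft_force: [-0.0, -0.3, 0.4]
grip_width: 0.595
grasp_force: 0.0
```

Call:
carry_out:
  motion:
    - {"xyz": [0, 0, 0], "angular": [0, 0, 0]}
    - {"xyz": [0, 0, 0], "angular": [0, 0, 0]}
    - {"xyz": [0, 0, 0], "angular": [0, 0, 0]}
    - {"xyz": [0, 0, 0], "angular": [0, 0, 0]}
    - {"xyz": [0, 0, 0], "angular": [0, 0, 0]}
    - {"xyz": [0, 0, 0], "angular": [0, 0, 0]}
    - {"xyz": [0, 0, 0], "angular": [0, 0, 0]}
    - {"xyz": [0, 0, 0], "angular": [0, 0, 0]}
  hand: 0
  grip_force: 70

```text
clock: 51.8
position: [0.4914, -0.3558, 0.0263]
ee_rot: [0.571, 0.821, -0.0, 0.001]
ft_force: [-1.1, 0.9, 7.0]
grip_width: 0.296
grasp_force: 68.3
```

Call:
carry_out:
  motion:
    - {"xyz": [0, 0, -0.005], "angular": [0, 0, 0]}
    - {"xyz": [0, 0, -0.015], "angular": [0, 0, 0]}
    - {"xyz": [0, 0, -0.035], "angular": [0, 0, 0]}
    - {"xyz": [0, 0, -0.065], "angular": [0, 0, 0]}
    - {"xyz": [0, 0, -0.1], "angular": [0, 0, 0]}
    - {"xyz": [0, 0, -0.13], "angular": [0, 0, 0]}
    - {"xyz": [0, 0, -0.145], "angular": [0, 0, 0]}
    - {"xyz": [0, 0, -0.145], "angular": [0, 0, 0]}
    - {"xyz": [0, 0, -0.145], "angular": [0, 0, 0]}

```text
clock: 52.7
position: [0.4899, -0.3553, 0.1687]
ee_rot: [0.571, 0.821, -0.0, -0.001]
ft_force: [-1.1, 0.5, -3.4]
grip_width: 0.298
grasp_force: 69.3
```

Run:
```python
from h import *
s=get_obs();print(s["position"],totool([.628,-.1045,.17]))
```

```text
[ 0.4899 -0.3553  0.1687] [ 0.187   0.2167 -0.0014]
```

Call:
carry_out:
  motion:
    - {"xyz": [0.01, 0.012, 0], "angular": [0, 0, 0]}
    - {"xyz": [0.032, 0.037, 0], "angular": [0, 0, 0]}
    - {"xyz": [0.056, 0.065, 0], "angular": [0, 0, 0]}
    - {"xyz": [0.08, 0.093, 0], "angular": [0, 0, 0]}
    - {"xyz": [0.105, 0.122, 0], "angular": [0, 0, 0]}
    - {"xyz": [0.13, 0.151, 0], "angular": [0, 0, 0]}
    - {"xyz": [0.155, 0.18, 0], "angular": [0, 0, 0]}
    - {"xyz": [0.175, 0.203, 0], "angular": [0, 0, 0]}
    - {"xyz": [0.185, 0.217, 0], "angular": [0, 0, 0]}
    - {"xyz": [0.185, 0.217, 0], "angular": [0, 0, 0]}
    - {"xyz": [0.185, 0.217, 0], "angular": [0, 0, 0]}
    - {"xyz": [0.185, 0.217, 0.02], "angular": [0, 0, 0]}

```text
clock: 53.9
position: [0.6305, -0.1072, 0.1512]
ee_rot: [0.571, 0.821, 0.0, 0.001]
ft_force: [1.5, 0.8, -2.9]
grip_width: 0.297
grasp_force: 69.5
```

Call:
carry_out:
  motion:
    - {"xyz": [0, 0, 0.015], "angular": [0, 0, 0]}
    - {"xyz": [0, 0, 0.03], "angular": [0, 0, 0]}
    - {"xyz": [0, 0, 0.04], "angular": [0, 0, 0]}
    - {"xyz": [0, 0, 0.048], "angular": [0, 0, 0]}
    - {"xyz": [0, 0, 0.053], "angular": [0, 0, 0]}
    - {"xyz": [0, 0, 0.053], "angular": [0, 0, 0]}
    - {"xyz": [0, 0, 0.053], "angular": [0, 0, 0]}

```text
clock: 54.6
position: [0.6299, -0.1064, 0.0974]
ee_rot: [0.571, 0.821, 0.0, 0.0]
ft_force: [0.1, 0.8, -3.9]
grip_width: 0.3
grasp_force: 69.5
```

Call:
carry_out:
  motion:
    - {"xyz": [0, 0, 0.004], "angular": [0, 0, 0]}
    - {"xyz": [0, 0, 0.008], "angular": [0, 0, 0]}
    - {"xyz": [0, 0, 0.012], "angular": [0, 0, 0]}
    - {"xyz": [0, 0, 0.014], "angular": [0, 0, 0]}
    - {"xyz": [0, 0, 0.014], "angular": [0, 0, 0]}
    - {"xyz": [0, 0, 0.014], "angular": [0, 0, 0]}

```text
clock: 55.2
position: [0.6296, -0.1064, 0.0828]
ee_rot: [0.571, 0.821, 0.0, 0.0]
ft_force: [-0.1, -0.2, -4.6]
grip_width: 0.295
grasp_force: 69.5
```

Call:
carry_out:
  motion:
    - {"xyz": [0, 0, 0.001], "angular": [0, 0, 0]}
    - {"xyz": [0, 0, 0.002], "angular": [0, 0, 0]}
    - {"xyz": [0, 0, 0.002], "angular": [0, 0, 0]}
    - {"xyz": [0, 0, 0.002], "angular": [0, 0, 0]}

```text
clock: 55.6
position: [0.6297, -0.1064, 0.0826]
ee_rot: [0.571, 0.821, -0.0, 0.0]
ft_force: [-8.3, -0.2, 12.3]
grip_width: 0.298
grasp_force: 71.0
```

Contact at z=0.0826, which matches the seated height (0.0823). Release, rise and check.

Call:
carry_out:
  motion:
    - {"xyz": [0, 0, 0], "angular": [0, 0, 0]}
    - {"xyz": [0, 0, 0], "angular": [0, 0, 0]}
    - {"xyz": [0, 0, 0], "angular": [0, 0, 0]}
    - {"xyz": [0, 0, 0], "angular": [0, 0, 0]}
    - {"xyz": [0, 0, -0.02], "angular": [0, 0, 0]}
    - {"xyz": [0, 0, -0.06], "angular": [0, 0, 0]}
    - {"xyz": [0, 0, -0.11], "angular": [0, 0, 0]}
    - {"xyz": [0, 0, -0.16], "angular": [0, 0, 0]}
    - {"xyz": [-0.03, 0, -0.18], "angular": [0, 0, 0]}
    - {"xyz": [-0.06, 0, -0.18], "angular": [0, 0, 0]}
    - {"xyz": [-0.06, 0, -0.18], "angular": [0, 0, 0]}
    - {"xyz": [-0.06, 0, -0.18], "angular": [0, 0, 0]}
  hand: 0.7

```text
clock: 56.8
position: [0.6504, -0.1631, 0.2602]
ee_rot: [0.571, 0.821, 0.0, -0.0]
ft_force: [-0.9, 0.1, 0.1]
grip_width: 0.701
grasp_force: 0.0
```

Run:
```python
from h import *
snap("wrist","w15");snap("side","s15");snap("scene","a15");s=get_obs();print(s["position"],s["grip_width"])
L=lambda f:np.load(f"pics/{f}.npz")["im"]
can=np.zeros((560,800,3),np.uint8)
can[:320,:400]=cv2.resize(L("s15")[180:260,330:430],None,fx=4,fy=4,interpolation=cv2.INTER_CUBIC)
can[:320,400:]=cv2.resize(L("a15")[225:305,215:315],None,fx=4,fy=4,interpolation=cv2.INTER_CUBIC)
can[320:560,:320]=cv2.resize(L("w15"),(320,240)); can[320:560,330:650]=cv2.resize(L("a15"),(320,240))
cv2.imwrite("pics/c15.png",can)
```

```text
[ 0.6503 -0.1613  0.2607] 0.7065141010218734
```

View pics/c15.png

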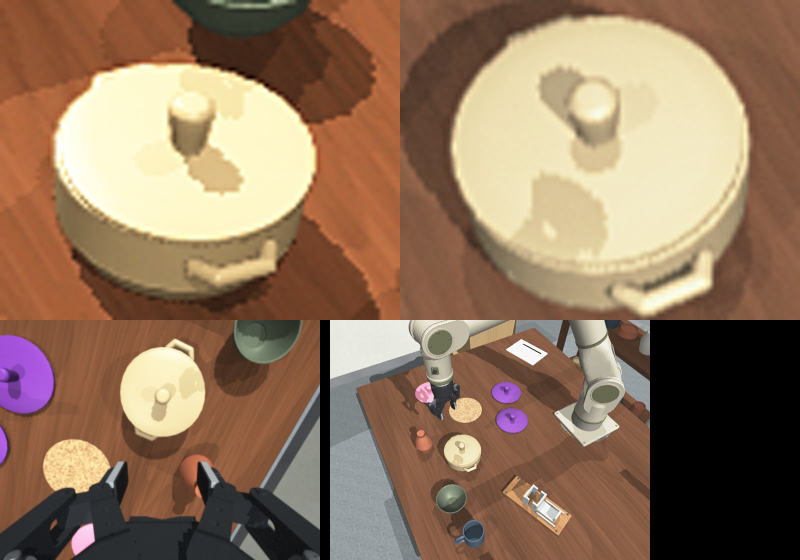

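The lid sits level and flush on the pot. The magazine is empty, its slide is at rest, and the bystanders have not moved.

```bash
python3 -c "
from workcell import *
print(hand_in())"
```

```text
the job is handed in; nothing more can be done
None
```

The job is handed in: all four tiles (three from the magazine, one loose) are in the casserole, the lid is back on and looks fully seated, and the mug, bowl and vase were left alone; the hand-in returned no verdict.

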